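Crank the lens lift up to the pointer

TASK

Raise the blue lens case on the small lifting table until the platform's top is level with the red pointer. Stand the loose crank upright on the square drive shaft with its socket pushed fully down and let go of it, then take it by its red grip and wind it clockwise (seen from above) to the right height, and leave the crank on the shaft. The case must stay lying on the platform, and the tools and the mug around are to be left where they are.

Things in the scene. Friction and masses are not known exactly. Their poses are not given: they have to be found in the camera images.
- jack: Lifting table, fixed: grey base plate 110x360x12 mm. Origin: on the bench under the drive shaft's axis; y along the plate (-60 to +300 mm). Blue gear housing with the shaft over the origin; platform on a blue tube at y = +185 mm; gauge post, 164 mm high, with the red pointer at y = +277 mm. Beware of the wall shelf behind: front edge at world x = 0.705 m, underside 0.30 m above the bench.
- shaft_seat (a point): Centre of the seat of the drive shaft (66 mm above the bench), the round steel disc, 46 mm across, that the crank's boss comes to rest on. The brass shaft, 18 mm square, stands up 28 mm from here (its last 8 mm taper to a tip about 11 mm wide). Its x and y axes are square to the flats; z is up; the point turns with the shaft.
- shaft (a joint): Angle of the drive shaft, rad: 0 at the start, grows as it is turned clockwise seen from above, which raises the platform 16 mm a full turn (2.55 mm per rad). About 0.12 N m of friction holds it where it is left; the screw cannot be driven back by pushing on the platform.
- platform_top (a point): Centre of the top surface (black rubber) of the rising aluminium platform, 90x130 mm, 10 mm thick; 94 mm above the bench at the start, travel 40 mm. It only moves straight up and down.
- pointer_tip (a point): Tip of the small red pointer beside the platform's outer end; its height (mid-thickness) is the height the platform's top must come to, 16 to 30 mm above the start. It is fixed.
- crank: Loose steel crank, 0.35 kg, standing upright on its boss. Origin: centre of the boss's underside, on the socket's axis; z up, x along the arm to the grip. Boss 38 mm cube; arm at z = 29 to 39 mm, 14 mm wide, to x = 65 mm; counterweight ball, 28 mm, at x = -42 mm. The socket, 21 mm square and 30 mm deep, opens below, sides along x and y; it fits the shaft in four ways, 1.5 mm free each side.
- crank_knob (a point): Point on the axis of the round dark knob on top of the crank's boss, to hold the crank by: 28 mm across, from 38 to 65 mm above the boss's underside; this point lies 52 mm above it.
- crank_grip: Red grip of the crank: upright cylinder 24 mm across, 66 mm tall, that spins freely on its pin, so a hand that carries it round the shaft need not turn. Origin: centre of its lower end, 65 mm from the socket's axis and 40 mm above the boss's underside.
- lens_case: Blue lens case, 55x121x21 mm, lying on the platform. Origin: centre of its underside.
- wood_handle_driver: Bystander: screwdriver with wooden handle, 152 mm long, 19 mm thick, lying on the bench; origin at the centre of its underside.
- green_pliers: Bystander: pliers with green grips, 126x55x12 mm, lying on the bench; origin at the centre of the underside.
- orange_pliers: Bystander: pliers with orange grips, 132x65x12 mm, lying on the bench; origin at the centre of the underside.
- yellow_mug: Bystander: yellow mug, 79 mm wide, 100 mm high, standing on the bench; origin at the centre of the underside.
There are look-alikes about, which are no part of the job. What is shaped like the lens_case but turquoise is not meant.

How it is judged:
By the outcome, as a careful person would: the job done as asked, in the order asked, and still so for the second after the job is handed in, with the robot touching nothing.
It also fails if it takes over 64 s, if anything falls off the work surface, if the arm or the gripper's body presses on something with over 40 N, if the wrist force passes 120 N, or if a joint passes its speed limit or range.

ROBOT

A 6-joint arm with a two-finger parallel gripper is mounted at the origin on a cart in front of the work surface, level with it; the furniture and walls round the work are solid. World frame = base frame: x ahead of the robot, y to its left, z up, the work surface at z = 0. Lengths are in m, angles in degrees, forces in N, time in s.
With the tool pointing down it reaches from about 0.25 to 0.725 m from the base axis. Payload 9.7 kg.
Tool frame: the origin (TCP) lies at the very end of the fingers, on their centre line; the grasp point (between the pads) lies 19 mm behind it; z points along the fingers, y is the direction in which the jaws open and shut (so a half turn about z gives the same grasp; the last joint's range is limited). The gripper opens to 85 mm and grips with 20 to 120 N. Pads are 22 mm wide; open, the fingers measure 114 mm over their backs; the gripper's body (76 mm by 85 mm) begins 54 mm behind the grasp point. The pads swing forward as they close: fully open they stand 13 mm farther back than shut.
Start: joints at [-68.297, 4.979, 10.078, 95.1, 0, 90], TCP at [0.203, -0.511, 0.231] pointing down, gripper open.
Joint ranges: [-179.16, 179.16], [-48.56, 103.87], [-65.8, 70.77], [-126.05, 130.52], [-82.76, 87.17], [-180, 180]. Speed limits (degrees/s): [127.2, 127.2, 147.25, 180, 180, 180].

INTERFACE

Orientations are given as [roll, pitch, yaw] about the fixed x, y, z axes, in that order (R = Rz(yaw) Ry(pitch) Rx(roll)).
In Python, from workcell import bot gives the robot as it stands.
- The arm moves only by the shell command python3 -m pendant 'ROWS' [FORCE]. ROWS is JSON, a list that holds one entry, the list of rows, each a list of 7 numbers: the shift along the tool's x, y, z in cm, then the turn, a rotation vector about the tool's x, y, z in rad, then the opening in per cent of the stroke, from 0 (shut) to 100 (fully open). In form: [[[dx, dy, dz, ax, ay, az, gripper], ...]]. A call has 1 to 5 rows; each row shifts and turns the pose as measured when the row begins, along the tool's axes as they then stand; what a row does not reach is not made up. A row lasts 1/12 s, in which the tool goes at most 41.7 mm and 7.16 degrees, less where a joint would pass 70% of its speed; a pose out of reach is approached as far as the arm can. A call with a gripper value outside its range is refused whole. The fingers move at their own pace and stop on an object; FORCE is the grip in N (left out, the last holds). Time passes only in rows, so rows that do not move let the fingers close. It gives the time, the measured TCP pose, the force and the opening at its end, in the units of the state.
- bot.get_obs(): the state, without advancing time (a new reading comes with each control period).
- bot.camera(name): name is "scene" or "top" or "wrist"; returns the picture (400x640x3 uint8, red, green, blue); there is no depth.
- bot.get_calibration(name): a dict with "intrinsics" (3x3 intrinsics, pixels), "pose" (4x4, takes a point from camera to world coordinates); the wrist camera has in their place "T_tool_cam" (4x4, takes a point from camera to tool coordinates, whose origin is the TCP and whose axes are the flange's). Camera axes: x right, y down, z forward; pixel columns grow to the right and rows downward; lengths in m; the calibration is good to about 2 mm. The wrist camera is an equidistant fisheye: a pixel r from the principal point sees the ray r / f radians off the axis. A picture is of the moment at which its call begins: read the wrist's pose just before it. get_calibration takes no time and is no camera call.
- bot.job_done(): hands the job in, once; it reports no verdict.
Trained networks look in the newest picture that a camera, given by its name, has taken for a name from the list of things; names that differ only in an ending like _2 or _b are one class to them, and where a whole thing is asked for, a point or a joint stands for the part that bears it (a point fixed in the world has none). Each returns a list of dicts, best first, with "confidence" (0 to 1); they miss things now and then, are a little off and sometimes report something else, mostly with a low value. They report only what shows in the picture. A call takes as long as a camera call. They do not tell look-alikes from the thing itself.
- bot.masks_of(camera, thing): "pixels" (400x640 bool, what is visible of it) and "extent" ([left, top, right, bottom] in pixels, round what is visible of it).
- bot.mark_of(camera, thing): "uv" ([column, row] in pixels: a listed point, or the origin of a listed thing).
The state is a dict: "time": time; "q": joint angles; "qd": joint speeds; "joint_efforts": joint torques, N m; "ee_pos": TCP position; "tcp_rot": TCP orientation; "wrist_force": force on the tool from outside, world axes, zero at the start; "torque": the same for the moment, N m; "opening": finger opening in m.
Only numpy, scipy, OpenCV 4.12 (cv2) and the standard library are available. Lean on these libraries where they do the work, as an engineer would, in place of code of your own. Each camera call takes 0.05 s, during which the arm holds its last target. There are 200 camera calls.

## Working session

There is one attempt and no reset: what is moved stays moved. The work goes in short steps, Python scripts to look and compute and a shell command to move; the robot and the scene stay as the last step left them, time stands still between calls to the robot, and variables do not carry over. Pictures are saved under pics/ and viewed, about 8 in all and at most 12, crops included, and the job is handed in when it is done.

```bash
ls; mkdir -p pics; cat > h.py <<'E'
import numpy as np, cv2
from workcell import bot
from scipy.spatial.transform import Rotation as R
def cal(n): 
    c=bot.get_calibration(n); return c
def ray(n,uv):
    c=cal(n);K=np.array(c['intrinsics']);P=np.array(c['pose'])
    d=np.linalg.inv(K)@np.array([uv[0],uv[1],1.]);d=P[:3,:3]@d
    return P[:3,3],d/np.linalg.norm(d)
def atz(n,uv,z):
    o,d=ray(n,uv);return o+d*(z-o[2])/d[2]
def tri(rays):
    A=np.zeros((3,3));b=np.zeros(3)
    for o,d in rays:
        M=np.eye(3)-np.outer(d,d);A+=M;b+=M@o
    p=np.linalg.solve(A,b)
    return p,[np.linalg.norm((np.eye(3)-np.outer(d,d))@(p-o)) for o,d in rays]
def wray(uv,s):
    c=cal('wrist');K=np.array(c['intrinsics']);T=np.array(c['T_tool_cam'])
    x=(uv[0]-K[0,2])/K[0,0];y=(uv[1]-K[1,2])/K[1,1];r=np.hypot(x,y)
    d=np.array([np.sin(r)*x/max(r,1e-9),np.sin(r)*y/max(r,1e-9),np.cos(r)])
    Rt=R.from_euler('xyz',s['tcp_rot'],degrees=True).as_matrix()
    return np.array(s['ee_pos'])+Rt@T[:3,3],Rt@T[:3,:3]@d
def wproj(p,s):
    c=cal('wrist');K=np.array(c['intrinsics']);T=np.array(c['T_tool_cam'])
    Rt=R.from_euler('xyz',s['tcp_rot'],degrees=True).as_matrix()
    q=Rt.T@(np.array(p)-np.array(s['ee_pos']));q=T[:3,:3].T@(q-T[:3,3])
    r=np.arctan2(np.hypot(q[0],q[1]),q[2]);f=np.hypot(q[0],q[1])
    return K[0,2]+K[0,0]*r*q[0]/f,K[1,2]+K[1,1]*r*q[1]/f
def proj(n,p):
    c=cal(n);K=np.array(c['intrinsics']);P=np.linalg.inv(np.array(c['pose']))
    q=P[:3,:3]@np.array(p)+P[:3,3];q=K@q;return q[:2]/q[2]
def save(n,im,crop=None,s=1):
    if crop: l,t,r,b=crop;im=im[t:b,l:r]
    im=cv2.resize(im,None,fx=s,fy=s,interpolation=cv2.INTER_CUBIC);cv2.imwrite('pics/'+n,im[:,:,::-1])
E
cat > a.py <<'E'
from h import *
np.set_printoptions(precision=4,suppress=True)
print(bot.get_obs())
ims={}
for n in ['scene','top']:
    ims[n]=bot.camera(n)
    for t in ['crank','crank_knob','crank_grip','shaft_seat','jack','platform_top','pointer_tip','lens_case','wood_handle_driver','green_pliers','orange_pliers','yellow_mug']:
        print(n,t,[(np.round(m['uv'],1).tolist(),round(m['confidence'],2)) for m in bot.mark_of(n,t)[:3]])
    c=cal(n);print(np.array(c['intrinsics'])[0,0],np.array(c['pose'])[:3,3],np.array(c['pose'])[:3,2])
save('st.png',np.vstack([ims['scene'],ims['top']]),None,0.75)
save('scene.png',ims['scene']);save('top.png',ims['top'])
E
python3 a.py
```

```text
pics
{'time': 0.0, 'q': array([-68.2964,   5.0132,  10.0322,  95.0996,   0.001 ,  90.0022]), 'qd': array([-0.014 , -0.0447, -0.0336,  0.0059,  0.0633, -0.0412]), 'joint_efforts': array([ -0.0005, -52.0392,  46.4796,   0.0164,  -0.    ,  -0.    ]), 'ee_pos': array([ 0.2033, -0.5108,  0.2305]), 'tcp_rot': array([-179.9194,   -0.001 ,   21.7014]), 'wrist_force': array([-0.6196, -0.1463, -0.3028]), 'torque': array([ 0.0057,  0.0274, -0.0238]), 'opening': 0.0852326310511507}
scene crank [([359.9, 163.4], 0.75), ([374.6, 180.9], 0.6)]
scene crank_knob [([373.0, 169.9], 0.93)]
scene crank_grip [([359.3, 165.6], 0.64), ([372.3, 183.4], 0.4)]
scene shaft_seat [([279.1, 243.9], 0.67), ([335.5, 209.3], 0.49)]
scene jack [([337.7, 222.6], 0.58)]
scene platform_top [([295.3, 225.7], 0.85)]
scene pointer_tip [([283.6, 240.8], 0.62)]
scene lens_case [([302.8, 229.2], 0.81), ([337.4, 190.1], 0.73)]
scene wood_handle_driver [([371.3, 170.1], 0.63), ([389.4, 205.2], 0.61)]
scene green_pliers [([318.7, 168.8], 0.42)]
scene orange_pliers [([300.8, 345.1], 0.95)]
scene yellow_mug [([240.2, 332.6], 0.84)]
420.5172410337303 [0.1427 0.9192 0.7661] [ 0.3193 -0.75   -0.5792]
top crank [([412.5, 215.1], 0.58)]
top crank_knob [([419.9, 215.7], 0.64)]
top crank_grip [([386.1, 244.2], 0.71), ([424.4, 199.0], 0.47)]
top shaft_seat [([336.0, 208.0], 0.73)]
top jack [([335.2, 211.5], 0.88)]
top platform_top [([278.9, 201.0], 0.95)]
top pointer_tip [([259.1, 195.0], 0.54), ([425.0, 200.9], 0.51)]
top lens_case [([383.9, 188.9], 0.64), ([280.8, 200.5], 0.59)]
top wood_handle_driver [([335.9, 208.9], 0.57), ([384.1, 243.6], 0.43)]
top green_pliers [([280.7, 199.5], 0.72), ([415.6, 154.1], 0.5)]
top orange_pliers [([214.5, 238.3], 0.46)]
top yellow_mug [([208.7, 198.0], 0.98)]
397.77555550727357 [0.4348 0.0362 1.3997] [ 0.0684  0.0011 -0.9977]
```

View pics/st.png

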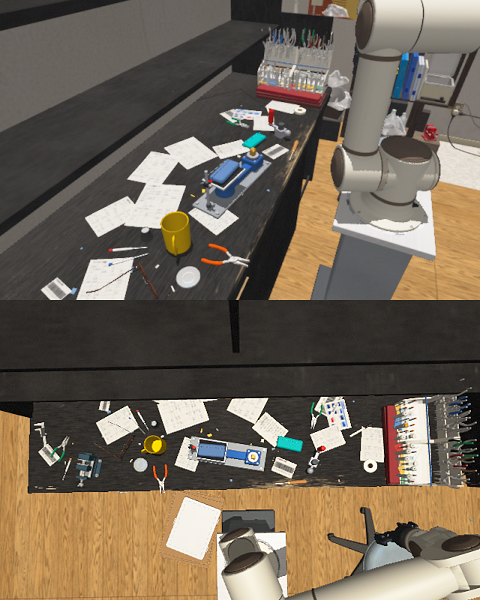

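```bash
cat > b.py <<'E'
from h import *
np.set_printoptions(precision=4,suppress=True)
S=dict(knob=[(373,169.9),(419.9,215.7)],grip=[(372.3,183.4),(386.1,244.2)],grip2=[(359.3,165.6),(424.4,199)],seat=[(335.5,209.3),(336,208)],plat=[(295.3,225.7),(278.9,201)],ptr=[(283.6,240.8),(259.1,195)],ptr2=[(279.1,243.9),(259.1,195)],jack=[(337.7,222.6),(335.2,211.5)],case=[(302.8,229.2),(280.8,200.5)])
for k,(a,b) in S.items(): print(k,*tri([ray('scene',a),ray('top',b)]))
E
python3 b.py
python3 - <<'E'
import cv2,numpy as np
a=cv2.imread('pics/scene.png');b=cv2.imread('pics/top.png')
x=cv2.resize(a[130:290,240:440],None,fx=4,fy=4,interpolation=2);cv2.imwrite('pics/sc.png',x[:600])
x=cv2.resize(b[130:280,230:430],None,fx=4,fy=4,interpolation=2);cv2.imwrite('pics/tc.png',x)
E
```

```text
knob [ 0.4731 -0.2982  0.0394] [np.float64(0.002830748481911351), np.float64(0.0028307484819113287)]
grip [ 0.4064 -0.1642  0.0797] [np.float64(0.03050324222125306), np.float64(0.03050324222125315)]
grip2 [ 0.5297 -0.3175  0.0331] [np.float64(0.0021630650707968433), np.float64(0.002163065070796912)]
seat [ 0.5009 -0.0128  0.0526] [np.float64(0.0007866547566695754), np.float64(0.0007866547566695336)]
plat [0.5293 0.1759 0.1167] [np.float64(0.0049752991291060695), np.float64(0.004975299129106109)]
ptr [0.5416 0.2367 0.1111] [np.float64(0.004652012121870028), np.float64(0.004652012121870133)]
ptr2 [0.547  0.2403 0.1014] [np.float64(0.0003161588775816912), np.float64(0.0003161588775814743)]
jack [ 0.4914 -0.0112  0.0078] [np.float64(0.00019662682279372487), np.float64(0.00019662682279372515)]
case [0.5231 0.1675 0.1025] [np.float64(0.004398903738876873), np.float64(0.0043989037388770524)]
```

Overview: the jack stands mid-bench (scene ≈(310,230), top ≈(300,205)), with a blue case on it and a turquoise look-alike beside it. The crank with its red grip is at scene ≈(365,165) and top ≈(420,210). The mug and orange pliers are to the left.

View pics/sc.png

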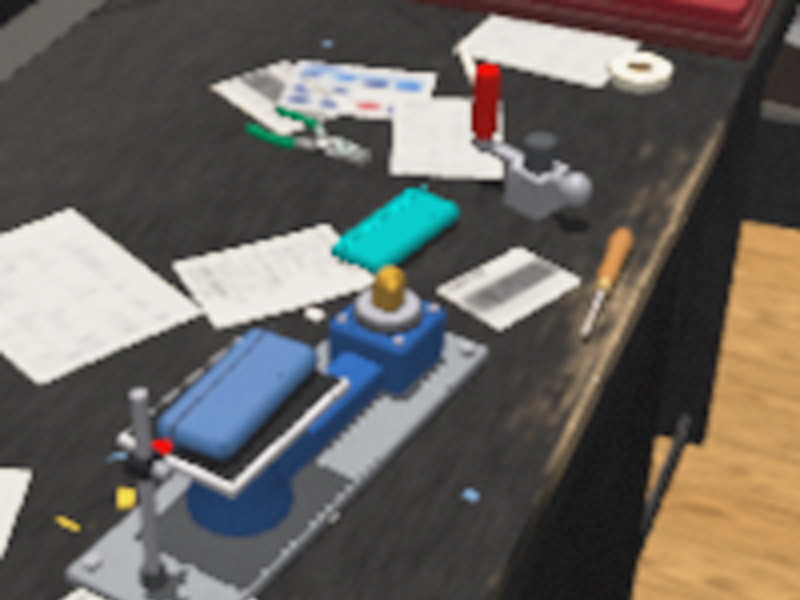

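View pics/tc.png

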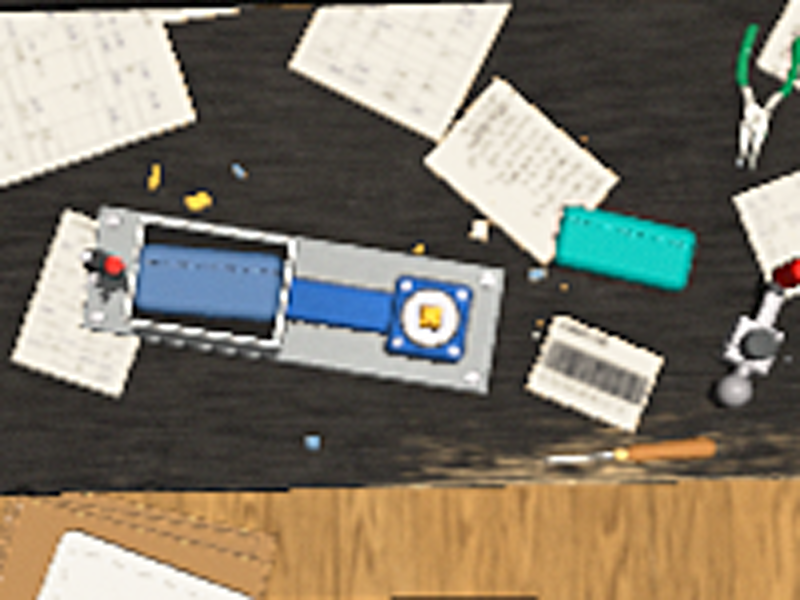

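Only one crank is visible: boss and knob at scene (375,166), red grip at (361,155). The other red item is the pointer tip, scene (281,241). The right case is the blue one on the platform, scene (298,228), not the turquoise one at (340,187). I'll measure the shaft with the wrist camera first, then the crank.

```bash
cat > plan.py <<'E'
# usage: plan.py x y z yaw nrows [frac per-row]: prints rows (cm, rad) from measured pose; tool stays pointing down
import sys
from h import *
def plan(x,y,z,yaw,n,s=None):
    s=s or bot.get_obs();p=np.array(s['ee_pos']);R0=R.from_euler('xyz',s['tcp_rot'],degrees=True)
    R1=R.from_euler('xyz',[180,0,yaw],degrees=True);rv=(R0.inv()*R1).as_rotvec();d=(np.array([x,y,z])-p)/n
    for i in range(n):
        Ri=R0*R.from_rotvec(rv*i/n);print(np.round(Ri.inv().apply(d)*100,2).tolist(),np.round(rv/n,3).tolist())
if __name__=='__main__':
    a=list(map(float,sys.argv[1:]));plan(a[0],a[1],a[2],a[3],int(a[4]))
E
python3 -c "
from h import *
print(cal('wrist'))"; python3 plan.py 0.45 -0.02 0.25 -8.7 15
```

```text
{'intrinsics': array([[309.70691629,   0.        , 313.05985969],
       [  0.        , 309.70691629, 196.47548633],
       [  0.        ,   0.        ,   1.        ]]), 'T_tool_cam': array([[-1.34623784e-03, -9.48681210e-01, -3.16231164e-01,
         8.10529625e-02],
       [ 9.99998037e-01, -1.73695417e-03,  9.53671323e-04,
        -4.66199068e-04],
       [-1.45400910e-03, -3.16229259e-01,  9.48681686e-01,
        -1.43912190e-01],
       [ 0.00000000e+00,  0.00000000e+00,  0.00000000e+00,
         1.00000000e+00]])}
[2.74, -2.43, -0.12] [0.0, -0.0, 0.035]
[2.65, -2.53, -0.12] [0.0, -0.0, 0.035]
[2.56, -2.62, -0.12] [0.0, -0.0, 0.035]
[2.46, -2.71, -0.12] [0.0, -0.0, 0.035]
[2.37, -2.8, -0.12] [0.0, -0.0, 0.035]
[2.27, -2.88, -0.12] [0.0, -0.0, 0.035]
[2.16, -2.96, -0.12] [0.0, -0.0, 0.035]
[2.06, -3.03, -0.12] [0.0, -0.0, 0.035]
[1.95, -3.1, -0.12] [0.0, -0.0, 0.035]
[1.84, -3.17, -0.12] [0.0, -0.0, 0.035]
[1.73, -3.23, -0.12] [0.0, -0.0, 0.035]
[1.61, -3.29, -0.12] [0.0, -0.0, 0.035]
[1.49, -3.35, -0.12] [0.0, -0.0, 0.035]
[1.37, -3.4, -0.12] [0.0, -0.0, 0.035]
[1.25, -3.44, -0.12] [0.0, -0.0, 0.035]
```

```bash
python3 -m pendant '[[[2.7,-2.4,0,0,0,0.035,100],[2.7,-2.5,0,0,0,0.035,100],[2.6,-2.6,0,0,0,0.035,100],[2.5,-2.7,0,0,0,0.035,100],[2.4,-2.8,0,0,0,0.035,100]]]' 
python3 -m pendant '[[[2.3,-2.9,0,0,0,0.035,100],[2.2,-3,-0.1,0,0,0.035,100],[2.1,-3,-0.1,0,0,0.035,100],[2,-3.1,-0.1,0,0,0.035,100],[1.8,-3.2,-0.1,0,0,0.035,100]]]'
python3 -m pendant '[[[1.7,-3.2,-0.1,0,0,0.035,100],[1.6,-3.3,-0.1,0,0,0.035,100],[1.5,-3.4,-0.1,0,0,0.035,100],[1.4,-3.4,-0.1,0,0,0.035,100],[1.2,-3.4,-0.1,0,0,0.035,100]]]'
python3 plan.py 0.45 -0.02 0.25 -8.7 3
```

```text
time: 1.72
ee_pos: [0.2869, -0.3473, 0.2284]
tcp_rot: [-179.9, 0.1, 10.8]
wrist_force: [0.8, 0.5, -0.1]
opening: 0.0851
time: 2.13
ee_pos: [0.3747, -0.1759, 0.2331]
tcp_rot: [-180.0, -0.0, 0.1]
wrist_force: [0.8, -0.3, -0.1]
opening: 0.0854
time: 2.55
ee_pos: [0.4574, -0.0435, 0.2403]
tcp_rot: [-178.2, -0.2, -6.4]
wrist_force: [-0.6, -0.5, 0.1]
opening: 0.0856
[-0.33, -0.76, -0.3] [-0.011, -0.001, 0.013]
[-0.34, -0.75, -0.31] [-0.011, -0.001, 0.013]
[-0.35, -0.75, -0.31] [-0.011, -0.001, 0.013]
```

```bash
cat > w.py <<'E'
import sys,pickle,os
from h import *
tag=sys.argv[1];s=bot.get_obs();im=bot.camera('wrist');save(tag+'.png',im)
print(s['time'],np.round(s['ee_pos'],4),np.round(s['tcp_rot'],2),np.round(s['qd'],1))
D=[]
for t in sys.argv[2:]:
    r=bot.mark_of('wrist',t);print(t,[(np.round(m['uv'],1).tolist(),round(m['confidence'],2)) for m in r[:3]])
    D.append((t,[(np.array(m['uv']),m['confidence']) for m in r]))
pickle.dump((s,D),open('pics/'+tag+'.pkl','wb'))
E
python3 -m pendant '[[[-0.3,-0.8,-0.3,-0.011,0,0.013,100],[-0.3,-0.8,-0.3,-0.011,0,0.013,100],[0,0,0,-0.01,0,0.01,100],[0,0,0,0,0,0,100]]]'
python3 w.py s1 shaft_seat platform_top pointer_tip jack
python3 -m pendant '[[[-0.3,-3,0,0,0,0,100],[-0.3,-3,0,0,0,0,100],[0,-2,1.5,0,0,0,100],[0,0,1,0,0,0,100],[0,0,0,0,0,0,100]]]'
python3 -m pendant '[[[0,0,0,0,0,0,100]]]'
python3 w.py s2 shaft_seat platform_top pointer_tip jack
python3 - <<'E'
import cv2,numpy as np
a=cv2.imread('pics/s1.png');b=cv2.imread('pics/s2.png')
cv2.imwrite('pics/s12.png',cv2.resize(np.vstack([a,b]),None,fx=.75,fy=.75,interpolation=cv2.INTER_AREA))
E
```

```text
time: 2.88
ee_pos: [0.4507, -0.0487, 0.247]
tcp_rot: [-179.1, -0.1, -6.7]
wrist_force: [-0.8, -0.9, -0.5]
opening: 0.0851
2.8833 [ 0.4507 -0.0487  0.247 ] [-1.7912e+02 -1.2000e-01 -6.6800e+00] [-0.3 -1.  -0.   0.6  0.4  0.2]
shaft_seat [([273.8, 135.1], 0.88)]
platform_top []
pointer_tip [([66.3, 140.9], 0.83), ([284.3, 126.7], 0.51)]
jack [([284.4, 130.0], 0.83), ([419.0, 201.9], 0.67)]
time: 3.55
ee_pos: [0.4487, -0.0086, 0.2238]
tcp_rot: [-176.8, -0.2, -3.1]
wrist_force: [-0.3, 0.3, -1.3]
opening: 0.0854
time: 3.63
ee_pos: [0.4484, -0.0081, 0.2236]
tcp_rot: [-176.8, -0.1, -3.0]
wrist_force: [0.3, -0.3, -0.6]
opening: 0.0855
3.6333 [ 0.4484 -0.0081  0.2236] [-1.7684e+02 -1.3000e-01 -3.0100e+00] [ 0.6 -0.  -1.2 -0.5 -0.   0. ]
shaft_seat [([326.0, 130.3], 0.91)]
platform_top []
pointer_tip [([86.6, 118.4], 0.73)]
jack []
```

View pics/s12.png

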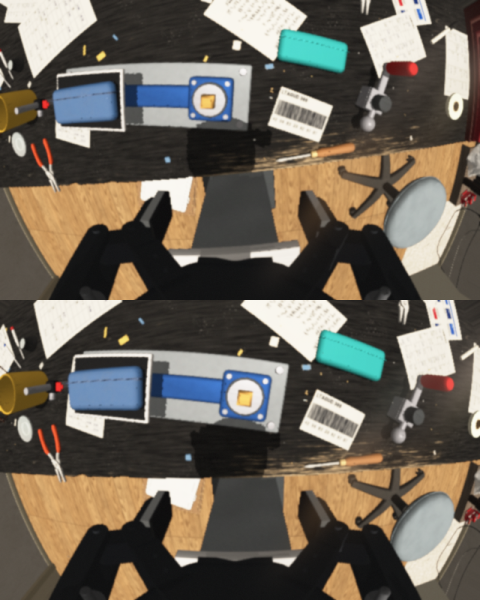

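Wrist views: jack, shaft (s1 ≈(274,135), s2 ≈(326,130)) and the crank to the right. The pads are at the lower middle.

```bash
cat > c.py <<'E'
from h import *
import pickle
np.set_printoptions(precision=4,suppress=True)
s1,D1=pickle.load(open('pics/s1.pkl','rb'));s2,D2=pickle.load(open('pics/s2.pkl','rb'))
sc=lambda uv:ray('scene',uv)
tp=lambda uv:ray('top',uv)
W=[wray((273.8,135.1),s1),wray((326,130.3),s2)]
print('seat w',*tri(W));print('seat all',*tri(W+[sc((335.5,209.3)),tp((336,208))]))
print('at z66',[ (o+d*(.066-o[2])/d[2]) for o,d in W])
P=[wray((66.3,140.9),s1),wray((86.6,118.4),s2)]
print('ptr w',*tri(P));print('ptr+top',*tri(P+[tp((259.1,195))]));
for u in [(279.1,243.9),(283.6,240.8),(281,241)]: print('ptr+scene',u,*tri(P+[sc(u),tp((259.1,195))]))
# rectified (bird's-eye) view of the shaft at z=.090
im=[cv2.imread('pics/s1.png'),cv2.imread('pics/s2.png')];out=[]
c=np.array([.5,-.013])
for a,s in zip(im,(s1,s2)):
    n=300;mx=np.zeros((n,n),np.float32);my=mx.copy()
    for i in range(n):
        for j in range(n):
            p=[c[0]+(n/2-i)*.0003,c[1]+(n/2-j)*.0003,.092]
            mx[i,j],my[i,j]=wproj(p,s)
    out.append(cv2.remap(a,mx,my,cv2.INTER_CUBIC))
cv2.imwrite('pics/rect.png',np.hstack(out))
E
python3 c.py
```

```text
seat w [ 0.5007 -0.0152  0.1026] [np.float64(8.042449791197723e-06), np.float64(8.042449791162964e-06)]
seat all [ 0.4981 -0.0112  0.056 ] [np.float64(0.0038307730503793916), np.float64(0.003836593679671601), np.float64(0.0018330186685308104), np.float64(0.0035691506267498257)]
at z66 [array([ 0.497 , -0.0095,  0.066 ]), array([ 0.4969, -0.0145,  0.066 ])]
ptr w [0.5383 0.2028 0.1402] [np.float64(0.00044857160918152037), np.float64(0.0004485716091815269)]
ptr+top [0.5419 0.2393 0.1046] [np.float64(0.002121298958799206), np.float64(0.002811231907448063), np.float64(0.00457069356592939)]
ptr+scene (279.1, 243.9) [0.543 0.241 0.103] [np.float64(0.0031560193577792562), np.float64(0.0038315517530127805), np.float64(0.003452733710162862), np.float64(0.0037281451125841724)]
ptr+scene (283.6, 240.8) [0.5407 0.2357 0.109 ] [np.float64(0.0009899659795708092), np.float64(0.0023401568265248), np.float64(0.003334184240734688), np.float64(0.006191412082362388)]
ptr+scene (281, 241) [0.5421 0.2371 0.108 ] [np.float64(0.0024022114547163297), np.float64(0.003602288366517848), np.float64(0.0018176437627553366), np.float64(0.004422345552468844)]Traceback (most recent call last):
  File "c.py", line 21, in <module>
    mx[i,j],my[i,j]=wproj(p,s)
                    ~~~~~^^^^^
  File "h.py", line 25, in wproj
    c=cal('wrist');K=np.array(c['intrinsics']);T=np.array(c['T_tool_cam'])
  File "h.py", line 5, in cal
    c=bot.get_calibration(n); return c
ValueError: time passes only in moves, steps and waits
```

```bash
sed -i 's/^def cal(n): *$/import functools\n@functools.lru_cache(None)\ndef cal(n):/' h.py
cat >> h.py <<'E'
def rect(im,s,c,z,n=240,res=.0003):
    """bird's-eye patch of plane z: rows down = -x, columns right = -y"""
    i,j=np.mgrid[:n,:n];p=np.stack([c[0]+(n/2-i)*res,c[1]+(n/2-j)*res,np.full((n,n),z)],-1).reshape(-1,3)
    k=cal('wrist');K=np.array(k['intrinsics']);T=np.array(k['T_tool_cam'])
    Rt=R.from_euler('xyz',s['tcp_rot'],degrees=True).as_matrix()
    q=(p-np.array(s['ee_pos']))@Rt;q=(q-T[:3,3])@T[:3,:3]
    f=np.hypot(q[:,0],q[:,1]);r=np.arctan2(f,q[:,2])
    u=(K[0,2]+K[0,0]*r*q[:,0]/f).reshape(n,n).astype(np.float32);v=(K[1,2]+K[1,1]*r*q[:,1]/f).reshape(n,n).astype(np.float32)
    return cv2.remap(im,u,v,cv2.INTER_CUBIC)
E
cat > d.py <<'E'
from h import *
import pickle
s1,_=pickle.load(open('pics/s1.pkl','rb'));s2,_=pickle.load(open('pics/s2.pkl','rb'))
c=np.array([.5,-.013]);im=[cv2.imread('pics/s1.png'),cv2.imread('pics/s2.png')];rows=[]
for z in (.066,.094):
    o=[]
    for a,s in zip(im,(s1,s2)):
        p=rect(a,s,c,z);h=cv2.cvtColor(p,cv2.COLOR_BGR2HSV)
        br=((h[...,0]>12)&(h[...,0]<32)&(h[...,1]>110)).astype(np.uint8)
        wh=((h[...,1]<60)&(h[...,2]>90)).astype(np.uint8)
        m=wh|br; m=cv2.morphologyEx(m,cv2.MORPH_OPEN,np.ones((5,5)))
        cs,_=cv2.findContours(m,cv2.RETR_EXTERNAL,cv2.CHAIN_APPROX_NONE);
        cs=[k for k in cs if cv2.pointPolygonTest(k,(120,120),False)>=0] or cs
        k=max(cs,key=cv2.contourArea);e=cv2.fitEllipse(k)
        print(z,'disc',c+ (120-np.array(e[0])[::-1])*.0003,np.array(e[1])*.3)
        cb,_=cv2.findContours(br,cv2.RETR_EXTERNAL,cv2.CHAIN_APPROX_NONE);kb=max(cb,key=cv2.contourArea)
        r=cv2.minAreaRect(kb);print('  brass',c+(120-np.array(r[0])[::-1])*.0003,np.array(r[1])*.3,r[2])
        p=p.copy();cv2.drawContours(p,[k],-1,(0,255,0),1);o.append(p)
    rows.append(np.hstack(o))
cv2.imwrite('pics/rect.png',cv2.resize(np.vstack(rows),None,fx=1.2,fy=1.2))
E
python3 d.py
```

```text
0.066 disc [ 0.49848542 -0.01511374] [48.92768555 49.31155701]
  brass [ 0.49664 -0.01243] [19.29279556 19.31962967] 10.304845809936523
0.066 disc [ 0.49842326 -0.01469012] [48.8875351  49.16753998]
  brass [ 0.49645803 -0.01428729] [17.7146862  18.86406555] 9.090276718139648
0.094 disc [ 0.50123911 -0.01897407] [44.6640564  45.04131775]
  brass [ 0.4995692 -0.0164944] [17.65599518 17.73649292] 10.30484676361084
0.094 disc [ 0.5012196  -0.01517638] [44.3105896  44.59395447]
  brass [ 0.49942027 -0.01482838] [16.02890053 17.21257439] 9.462321281433105
```

View pics/rect.png

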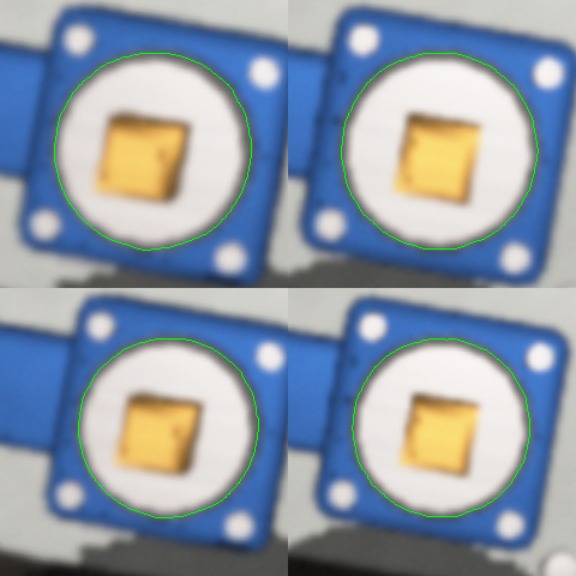

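Rectified wrist views agree: the steel disc sits at (0.4985, -0.0149) and the square is turned about -9°, like the housing. Next, the crank.

```bash
python3 plan.py 0.426 -0.282 0.22 -19 8
```

```text
[-0.1, 3.42, -0.14] [-0.007, 0.001, 0.035]
[0.02, 3.43, -0.11] [-0.007, 0.001, 0.035]
[0.14, 3.42, -0.09] [-0.007, 0.001, 0.035]
[0.25, 3.42, -0.07] [-0.007, 0.001, 0.035]
[0.37, 3.41, -0.04] [-0.007, 0.001, 0.035]
[0.49, 3.39, -0.02] [-0.007, 0.001, 0.035]
[0.61, 3.37, 0.01] [-0.007, 0.001, 0.035]
[0.73, 3.35, 0.03] [-0.007, 0.001, 0.035]
```

```bash
python3 -m pendant '[[[0,3.4,-0.1,-0.007,0,0.035,100],[0,3.4,-0.1,-0.007,0,0.035,100],[0.1,3.4,-0.1,-0.007,0,0.035,100],[0.3,3.4,0,-0.007,0,0.035,100],[0.4,3.4,0,-0.007,0,0.035,100]]]'
python3 -m pendant '[[[0.5,3.4,0,-0.007,0,0.035,100],[0.6,3.4,0,-0.007,0,0.035,100],[0.7,3.4,0,-0.007,0,0.035,100]]]'
python3 plan.py 0.426 -0.282 0.22 -19 2
```

```text
time: 4.3
ee_pos: [0.4365, -0.1806, 0.2223]
tcp_rot: [-178.9, -0.0, -12.9]
wrist_force: [1.1, -0.4, -1.0]
opening: 0.0852
time: 4.55
ee_pos: [0.4261, -0.2897, 0.2221]
tcp_rot: [179.9, -0.1, -19.3]
wrist_force: [1.2, 0.1, -0.1]
opening: 0.0854
[-0.13, -0.36, 0.1] [0.001, -0.001, -0.003]
[-0.13, -0.36, 0.1] [0.001, -0.001, -0.003]
```

```bash
python3 -m pendant '[[[0,0,0,0,0,0,100],[0,0,0,0,0,0,100]]]'
python3 w.py k1 crank crank_knob crank_grip
python3 - <<'E'
from h import *
import pickle
s=pickle.load(open('pics/k1.pkl','rb'))[0];im=cv2.imread('pics/k1.png')
for n,p in dict(knob=(.473,-.298,.06),gripc=(.53,-.318,.1)).items(): print(n,wproj(p,s))
cv2.imwrite('pics/krect.png',cv2.resize(np.hstack([rect(im,s,(.49,-.30),z,n=300,res=.0006) for z in (.065,.106)]),None,fx=1.3,fy=1.3))
E
```

```text
time: 4.72
ee_pos: [0.4247, -0.2961, 0.2215]
tcp_rot: [179.8, -0.0, -19.9]
wrist_force: [-0.9, 0.1, 0.2]
opening: 0.0852
4.7167 [ 0.4247 -0.2961  0.2215] [ 1.7976e+02 -4.0000e-02 -1.9860e+01] [-3.2  1.9  1.4 -0.7 -0.9 -0.6]
crank [([294.2, 127.7], 0.84)]
crank_knob [([296.5, 137.8], 0.94)]
crank_grip [([297.6, 72.2], 0.96)]
knob (np.float64(297.46869315810704), np.float64(132.40574185948623))
gripc (np.float64(294.1968247382714), np.float64(67.56319600563455))
```

View pics/krect.png

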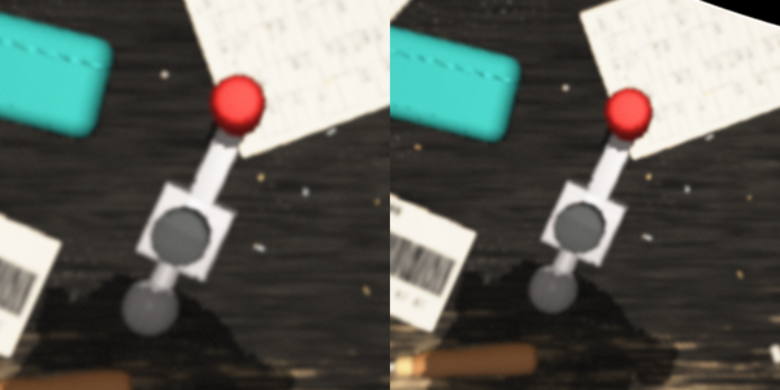

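The crank stands clear: knob at about (0.4706,-0.2935), grip at about (0.528,-0.320), yaw about -24°. I'll move above it and look again from lower down.

```bash
python3 plan.py 0.4706 -0.2935 0.15 -24 4
```

```text
[1.06, -0.4, 1.79] [0.001, -0.0, 0.019]
[1.05, -0.41, 1.79] [0.001, -0.0, 0.019]
[1.05, -0.43, 1.79] [0.001, -0.0, 0.019]
[1.04, -0.45, 1.79] [0.001, -0.0, 0.019]
```

```bash
python3 -m pendant '[[[1.1,-0.4,1.8,0,0,0.019,100],[1.1,-0.4,1.8,0,0,0.019,100],[1,-0.4,1.8,0,0,0.019,100],[1,-0.4,1.8,0,0,0.019,100],[0,0,0,0,0,0,100]]]'
python3 -m pendant '[[[0,0,0,0,0,0,100]]]'
cat > e.py <<'E'
from h import *
import pickle
def meas(tag,zk=.065,zg=.106,rc=None):
    s=pickle.load(open(f'pics/{tag}.pkl','rb'))[0];im=cv2.imread(f'pics/{tag}.png');c=np.array((.49,-.30));out={}
    p=rect(im,s,c,zg,400,.0004);h=cv2.cvtColor(p,cv2.COLOR_BGR2HSV)
    m=(((h[...,0]<8)|(h[...,0]>172))&(h[...,1]>150)&(h[...,2]>60)).astype(np.uint8)
    k=max(cv2.findContours(m,0,1)[0],key=cv2.contourArea);e=cv2.minEnclosingCircle(k);g=c+(200-np.array(e[0])[::-1])*.0004
    p=rect(im,s,c,zk,400,.0004)
    print(tag,'grip top',g,'r mm',e[1]*.4);cv2.imwrite(f'pics/{tag}_k.png',p);return g
if __name__=='__main__':
    for t in ('k1','k2'): meas(t)
    a,b=[pickle.load(open(f'pics/{t}.pkl','rb')) for t in('k1','k2')]
    for i in range(len(a[1])):
        if a[1][i][1] and b[1][i][1]: print(a[1][i][0],*tri([wray(a[1][i][1][0][0],a[0]),wray(b[1][i][1][0][0],b[0])]))
E
python3 w.py k2 crank crank_knob crank_grip; python3 e.py; python3 plan.py 0.4706 -0.2935 0.15 -24 1
python3 - <<'E'
import cv2,numpy as np
cv2.imwrite('pics/kk.png',np.hstack([cv2.imread(f'pics/{t}_k.png') for t in('k1','k2')]))
E
```

```text
time: 5.33
ee_pos: [0.4742, -0.2896, 0.1509]
tcp_rot: [179.8, -0.5, -23.7]
wrist_force: [-0.3, -0.2, -0.9]
opening: 0.085
time: 5.42
ee_pos: [0.4743, -0.2884, 0.1512]
tcp_rot: [179.8, -0.4, -23.6]
wrist_force: [-0.2, -0.4, 1.0]
opening: 0.0852
5.4167 [ 0.4743 -0.2884  0.1512] [179.75  -0.42 -23.56] [ 1.4  0.7 -1.5 -0.9  0.2  0.7]
crank [([315.4, 182.4], 0.98)]
crank_knob [([322.0, 197.0], 0.76)]
crank_grip []
k1 grip top [ 0.52737363 -0.31948232] r mm 11.898311614990234
k2 grip top [ 0.5298 -0.3196] r mm 11.704739379882813
crank [ 0.47516177 -0.29227277  0.0134427 ] [np.float64(0.0003923485086358365), np.float64(0.00039234850863576707)]
crank_knob [ 0.4653576  -0.29327106  0.0326826 ] [np.float64(0.0004965112094764085), np.float64(0.0004965112094763708)]
[-0.17, 0.51, 0.23] [0.005, -0.009, 0.006]
```

View pics/kk.png

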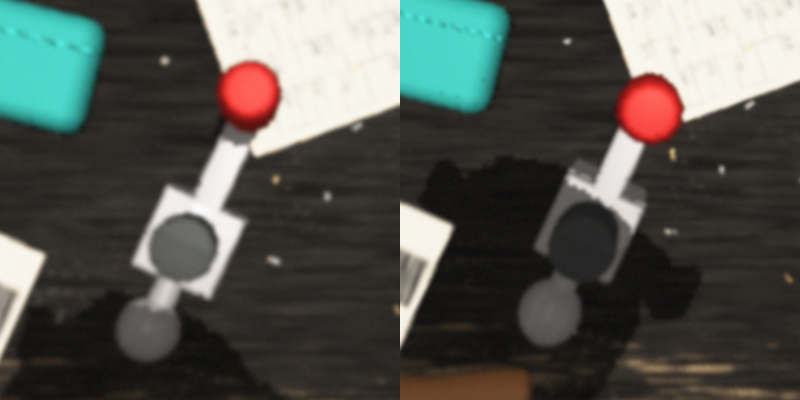

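```bash
python3 plan.py 0.472 -0.2937 0.15 -24.3 1; python3 -m pendant '[[[0,0.5,0.5,0.005,-0.008,0.012,100],[0,0,2,0,0,0,100],[0,0,2,0,0,0,100],[0,0,0,0,0,0,100]]]'; python3 plan.py 0.472 -0.2937 0.041 -24.3 3
```

```text
[-0.04, 0.47, 0.23] [0.005, -0.009, 0.011]
time: 5.95
ee_pos: [0.4726, -0.2966, 0.1104]
tcp_rot: [-180.0, -0.5, -24.5]
wrist_force: [-0.4, 0.1, -0.8]
opening: 0.0852
[-0.08, -0.08, 2.31] [-0.0, -0.003, -0.001]
[-0.07, -0.08, 2.31] [-0.0, -0.003, -0.001]
[-0.06, -0.08, 2.31] [-0.0, -0.003, -0.001]
```

```bash
python3 -m pendant '[[[0,-0.1,2.2,0,-0.003,0,100],[0,-0.1,2.2,0,-0.003,0,100],[0,-0.1,1.8,0,-0.003,0,60],[0,0,0,0,0,0,60]]]'; python3 plan.py 0.472 -0.2937 0.042 -24.3 1
```

```text
time: 6.28
ee_pos: [0.4743, -0.2966, 0.0512]
tcp_rot: [180.0, -0.2, -24.7]
wrist_force: [-0.3, -0.3, -0.7]
opening: 0.0642
[-0.34, -0.16, 0.92] [0.0, -0.003, -0.007]
```

```bash
python3 -m pendant '[[[-0.3,-0.2,0.8,0,0,0,60],[0,0,0,0,0,0,60]]]'; python3 plan.py 0.472 -0.2937 0.042 -24.3 1;  python3 -m pendant '[[[0,0,0,0,0,0,20],[0,0,0,0,0,0,20],[0,0,0,0,0,0,20],[0,0,0,0,0,0,20],[0,0,0,0,0,0,20]]]' 60;  python3 -m pendant '[[[0,0,0,0,0,0,20],[0,0,0,0,0,0,20]]]'
```

```text
time: 6.45
ee_pos: [0.4724, -0.2942, 0.0448]
tcp_rot: [180.0, -0.2, -24.8]
wrist_force: [0.0, 0.1, -0.7]
opening: 0.0505
[-0.06, -0.03, 0.28] [0.0, -0.004, -0.008]
time: 6.87
ee_pos: [0.4735, -0.2951, 0.0491]
tcp_rot: [180.0, -0.5, -24.8]
wrist_force: [-0.3, 0.5, -2.7]
opening: 0.0255
time: 7.03
ee_pos: [0.4735, -0.2951, 0.0491]
tcp_rot: [180.0, -0.5, -24.8]
wrist_force: [0.5, -0.1, -3.1]
opening: 0.0257
```

```bash
python3 -m pendant '[[[0,0,0,0,0,0,55],[0,0,0,0,0,0,55],[0,0,0,0,0,0,55]]]' 60;  python3 -m pendant '[[[-0.1,-0.1,1.2,0,-0.008,-0.008,50],[0,0,0,0,0,0,50]]]'; python3 plan.py 0.472 -0.2937 0.038 -24.3 1
```

```text
time: 7.28
ee_pos: [0.474, -0.2954, 0.0499]
tcp_rot: [179.9, -0.6, -24.8]
wrist_force: [0.8, 0.8, 0.2]
opening: 0.0469
time: 7.45
ee_pos: [0.474, -0.2943, 0.0376]
tcp_rot: [179.9, -0.2, -24.3]
wrist_force: [-0.2, 0.0, -0.8]
opening: 0.0428
[-0.21, 0.02, -0.04] [0.001, -0.003, 0.0]
```

```bash
python3 -m pendant '[[[-0.2,0,0,0,0,0,20],[0,0,0.05,0,0,0,20]]]' 60; python3 -m pendant '[[[0,0,0.05,0,0,0,20],[0,0,0,0,0,0,20]]]';python3 -m pendant '[[[0,0,0,0,0,0,20],[0,0,0,0,0,0,20]]]'
```

```text
time: 7.62
ee_pos: [0.4725, -0.2936, 0.038]
tcp_rot: [179.9, -0.2, -24.3]
wrist_force: [-6.3, 3.9, 18.4]
opening: 0.0263
time: 7.78
ee_pos: [0.4724, -0.2935, 0.0381]
tcp_rot: [179.9, -0.2, -24.3]
wrist_force: [0.4, -0.3, -2.1]
opening: 0.0262
time: 7.95
ee_pos: [0.4723, -0.2935, 0.038]
tcp_rot: [179.9, -0.3, -24.3]
wrist_force: [-0.5, -0.2, 2.0]
opening: 0.026
```

```bash
python3 -m pendant '[[[0,0,-1.5,0,0,0,20],[0,0,-3,0,0,0,20],[0,0,-3,0,0,0,20],[0,0,-3,0,0,0,20],[0,0,-1.5,0,0,0,20]]]'; python3 plan.py 0.4985 -0.0149 0.158 -9.2 12
```

```text
time: 8.37
ee_pos: [0.4678, -0.2906, 0.1535]
tcp_rot: [-180.0, 0.7, -24.3]
wrist_force: [0.6, -1.3, -2.5]
opening: 0.0257
[-0.71, -2.2, -0.03] [-0.0, 0.001, -0.022]
[-0.66, -2.22, -0.03] [-0.0, 0.001, -0.022]
[-0.61, -2.23, -0.03] [-0.0, 0.001, -0.022]
[-0.57, -2.24, -0.03] [-0.0, 0.001, -0.022]
[-0.52, -2.25, -0.03] [-0.0, 0.001, -0.022]
[-0.47, -2.26, -0.03] [-0.0, 0.001, -0.022]
[-0.42, -2.27, -0.03] [-0.0, 0.001, -0.022]
[-0.37, -2.28, -0.03] [-0.0, 0.001, -0.022]
[-0.32, -2.29, -0.03] [-0.0, 0.001, -0.022]
[-0.27, -2.3, -0.04] [-0.0, 0.001, -0.022]
[-0.22, -2.3, -0.04] [-0.0, 0.001, -0.022]
[-0.17, -2.31, -0.04] [-0.0, 0.001, -0.022]
```

```bash
python3 -m pendant '[[[-0.7,-1.5,-0.05,0,0,-0.022,20],[-0.6,-2.2,-0.05,0,0,-0.022,20],[-0.6,-2.2,-0.05,0,0,-0.022,20],[-0.5,-2.3,-0.05,0,0,-0.022,20],[-0.5,-2.3,0,0,0,-0.022,20]]]'; python3 -m pendant '[[[-0.4,-2.3,0,0,0,-0.022,20],[-0.4,-2.3,0,0,0,-0.022,20],[-0.4,-2.3,0,0,0,-0.022,20],[-0.3,-2.3,0,0,0,-0.022,20],[-0.3,-2.3,0,0,0,-0.022,20]]]';python3 plan.py 0.4985 -0.0149 0.158 -9.2 3
```

```text
time: 8.78
ee_pos: [0.4798, -0.183, 0.1579]
tcp_rot: [-180.0, 0.5, -18.1]
wrist_force: [0.4, 0.7, -2.4]
opening: 0.0258
time: 9.2
ee_pos: [0.487, -0.0793, 0.1551]
tcp_rot: [-179.0, 0.9, -9.7]
wrist_force: [-0.6, -0.1, -2.9]
opening: 0.0262
[0.01, -2.18, -0.06] [-0.006, 0.005, -0.003]
[0.02, -2.18, -0.07] [-0.006, 0.005, -0.003]
[0.03, -2.18, -0.09] [-0.006, 0.005, -0.003]
```

```bash
python3 -m pendant '[[[0,-2.1,-0.1,-0.006,0.005,-0.003,20],[0,-1.8,-0.1,-0.006,0.005,-0.003,20],[0,-1,-0.1,-0.006,0.005,-0.003,20],[0,0,0,0,0,0,20]]]';python3 plan.py 0.4985 -0.0149 0.15 -9.2 1
python3 w.py p1 crank_knob shaft_seat crank_grip
python3 - <<'E'
from h import *
im=bot.camera('scene');save('p_sc.png',im,(280,120,440,260),1)
w=cv2.imread('pics/p1.png');a=cv2.imread('pics/p_sc.png')
cv2.imwrite('pics/p.png',np.vstack([cv2.resize(w[80:330,200:440],(480,500//2*1))if 0 else cv2.resize(w[100:280,210:430],None,fx=2,fy=2),cv2.resize(a[:,:],(440,220))]) [:600])
E
```

```text
time: 9.53
ee_pos: [0.4905, -0.0531, 0.1576]
tcp_rot: [-178.9, 0.1, -6.7]
wrist_force: [0.3, -0.4, -2.8]
opening: 0.0261
[0.34, -3.87, 0.83] [-0.019, 0.002, 0.043]
9.5333 [ 0.4905 -0.0531  0.1576] [-1.7892e+02  1.0000e-01 -6.7500e+00] [-0.2  0.3 -0.2 -0.2 -0.2  0.1]
crank_knob [([313.7, 273.0], 0.62)]
shaft_seat [([260.8, 196.6], 0.95)]
crank_grip [([314.4, 133.9], 0.76), ([310.6, 229.4], 0.61)]
```

View pics/p.png

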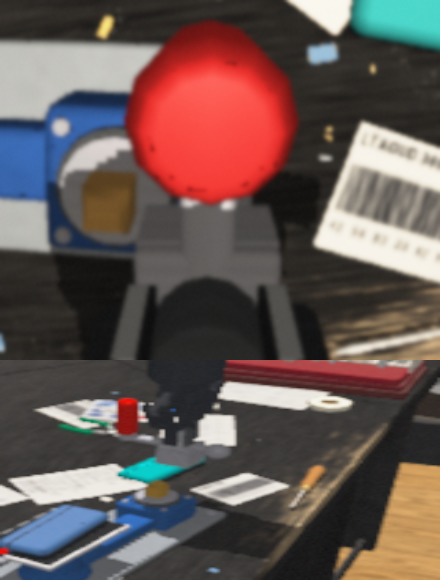

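The crank is held upright and square in the jaws: grip at wrist px (314,134), shaft visible left at (261,197). I'll go on slowly to above the shaft.

```bash
python3 -c "
from h import *
print(bot.get_obs()['q'])"; python3 -m pendant '[[[0.1,-1,0.1,-0.005,0,0.01,20],[0.1,-1,0.1,-0.005,0,0.01,20],[0.1,-1,0.1,-0.005,0,0.01,20]]]';python3 plan.py 0.4985 -0.0149 0.15 -9.2 2
```

```text
[ -6.93344362  -3.49261406  -6.66543494  86.96494018   1.08428869
 179.94224491]
time: 10.03
ee_pos: [0.4941, -0.0514, 0.155]
tcp_rot: [-178.7, 0.2, -6.7]
wrist_force: [0.4, -0.6, -4.4]
opening: 0.0262
[0.01, -1.83, 0.29] [-0.012, 0.002, 0.022]
[-0.03, -1.84, 0.27] [-0.012, 0.002, 0.022]
```

Joint 6 is at its 180° limit, which explains the stall. The socket fits four ways, so I'll turn the crank +90° to yaw ≈ 80.8°.

```bash
python3 plan.py 0.4985 -0.0149 0.152 80.8 14
```

```text
[0.0, -0.26, 0.03] [-0.001, -0.001, -0.109]
[0.03, -0.26, 0.03] [-0.001, -0.001, -0.109]
[0.06, -0.26, 0.03] [-0.001, -0.001, -0.109]
[0.09, -0.25, 0.03] [-0.001, -0.001, -0.109]
[0.11, -0.24, 0.03] [-0.001, -0.001, -0.109]
[0.14, -0.22, 0.02] [-0.001, -0.001, -0.109]
[0.16, -0.21, 0.02] [-0.001, -0.001, -0.109]
[0.18, -0.19, 0.02] [-0.001, -0.001, -0.109]
[0.2, -0.17, 0.02] [-0.001, -0.001, -0.109]
[0.22, -0.15, 0.02] [-0.001, -0.001, -0.109]
[0.23, -0.12, 0.02] [-0.001, -0.001, -0.109]
[0.25, -0.09, 0.02] [-0.001, -0.001, -0.109]
[0.25, -0.07, 0.02] [-0.001, -0.001, -0.109]
[0.26, -0.04, 0.02] [-0.001, -0.001, -0.109]
```

```bash
python3 -m pendant '[[[0,-0.3,0,0,0,-0.11,20],[0,-0.3,0,0,0,-0.11,20],[0,-0.3,0,0,0,-0.11,20],[0.1,-0.2,0,0,0,-0.11,20],[0.1,-0.2,0,0,0,-0.11,20]]]';python3 -m pendant '[[[0.1,-0.2,0,0,0,-0.11,20],[0.2,-0.2,0,0,0,-0.11,20],[0.2,-0.2,0,0,0,-0.11,20],[0.2,-0.2,0,0,0,-0.11,20],[0.2,-0.1,0,0,0,-0.11,20]]]';python3 plan.py 0.4985 -0.0149 0.152 80.8 4
```

```text
time: 10.45
ee_pos: [0.4955, -0.0381, 0.1542]
tcp_rot: [-178.7, -0.5, 25.9]
wrist_force: [-0.2, 0.4, -2.9]
opening: 0.026
time: 10.87
ee_pos: [0.4974, -0.0248, 0.1537]
tcp_rot: [-179.2, -1.1, 59.0]
wrist_force: [-0.6, -1.0, -2.9]
opening: 0.0262
[0.23, -0.1, 0.05] [-0.003, -0.006, -0.095]
[0.23, -0.08, 0.05] [-0.003, -0.006, -0.095]
[0.24, -0.06, 0.05] [-0.003, -0.006, -0.095]
[0.25, -0.03, 0.04] [-0.003, -0.006, -0.095]
```

```bash
python3 -m pendant '[[[0.2,-0.1,0,0,-0.006,-0.095,20],[0.2,-0.1,0,-0.003,-0.006,-0.095,20],[0.2,-0.1,0,-0.003,-0.006,-0.09,20],[0.2,0,0,-0.003,0,-0.07,20],[0,0,0,0,0,0,20]]]';python3 plan.py 0.4985 -0.0149 0.152 80.8 1
```

```text
time: 11.28
ee_pos: [0.4983, -0.0156, 0.153]
tcp_rot: [-179.9, -0.3, 80.5]
wrist_force: [-0.5, -0.3, -3.4]
opening: 0.0263
[0.07, 0.01, 0.1] [-0.002, -0.005, -0.005]
```

```bash
python3 -m pendant '[[[0.1,0,0.6,0,-0.005,-0.005,20],[0,0,0.7,0,0,0,20],[0,0,0.6,0,0,0,20],[0,0,0.3,0,0,0,20]]]';python3 plan.py 0.4985 -0.0149 0.132 80.8 1; python3 -m pendant '[[[0,0,0.4,0,0,0,20],[0,0,0.4,0,0,0,20]]]';python3 plan.py 0.4985 -0.0149 0.125 80.8 1
```

```text
time: 11.62
ee_pos: [0.4988, -0.0146, 0.1291]
tcp_rot: [-179.9, 0.0, 80.4]
wrist_force: [0.3, -0.2, -3.7]
opening: 0.0259
[-0.03, -0.02, -0.29] [-0.002, 0.001, -0.007]
time: 11.78
ee_pos: [0.4985, -0.0147, 0.1197]
tcp_rot: [-179.8, 0.0, 80.3]
wrist_force: [0.9, 0.3, -2.0]
opening: 0.0262
[-0.02, 0.0, -0.53] [-0.003, 0.001, -0.009]
```

```bash
python3 -m pendant '[[[0,0,0.4,0,0,-0.005,20],[0,0,0.4,0,0,0,20]]]'; python3 -m pendant '[[[0,0,0.3,0,0,0,20],[0,0,0.3,0,0,0,20]]]'; python3 -m pendant '[[[0,0,0.2,0,0,0,20],[0,0,0.2,0,0,0,20]]]'
```

```text
time: 11.95
ee_pos: [0.4984, -0.0147, 0.1107]
tcp_rot: [-179.8, 0.0, 80.5]
wrist_force: [0.7, 0.0, -3.2]
opening: 0.026
time: 12.12
ee_pos: [0.4983, -0.0147, 0.1038]
tcp_rot: [-179.8, 0.0, 80.5]
wrist_force: [-2.5, -3.0, 20.0]
opening: 0.0262
time: 12.28
ee_pos: [0.4984, -0.0148, 0.1039]
tcp_rot: [-180.0, -0.0, 80.5]
wrist_force: [-7.8, 1.9, 17.8]
opening: 0.0259
```

```bash
python3 -m pendant '[[[0,0,0,0,0,0,60],[0,0,0,0,0,0,60],[0,0,0,0,0,0,60],[0,0,0,0,0,0,60]]]';  python3 -m pendant '[[[0,0,-1.5,0,0,0,60],[0,0,-2.5,0,0,0,60],[0,0,-3,0,0,0,100],[0,0,-3,0,0,0,100],[0,0,-1,0,0,0,100]]]'; python3 -m pendant '[[[0,0,0,0,0,0,100],[0,0,0,0,0,0,100]]]'; python3 w.py q1 crank crank_knob crank_grip pointer_tip platform_top; python3 plan.py 0.49 0.09 0.22 80 5
```

```text
time: 12.62
ee_pos: [0.4995, -0.0151, 0.106]
tcp_rot: [179.7, -0.0, 80.5]
wrist_force: [0.9, 0.6, -0.6]
opening: 0.0514
time: 13.03
ee_pos: [0.4971, -0.0151, 0.2154]
tcp_rot: [-179.8, 0.1, 80.5]
wrist_force: [1.1, 0.1, 0.6]
opening: 0.0844
time: 13.2
ee_pos: [0.4984, -0.0152, 0.2174]
tcp_rot: [180.0, 0.0, 80.5]
wrist_force: [-0.1, 0.8, -1.2]
opening: 0.0851
13.2 [ 0.4984 -0.0152  0.2174] [1.7997e+02 4.0000e-02 8.0490e+01] [-0.   0.1  0.4 -0.   0.  -0. ]
crank [([315.2, 198.8], 0.73), ([311.8, 179.4], 0.6)]
crank_knob [([312.7, 199.7], 0.77)]
crank_grip [([313.1, 114.6], 0.72), ([252.7, 295.1], 0.4)]
pointer_tip []
platform_top []
[2.05, -0.5, -0.07] [-0.0, 0.0, 0.002]
[2.05, -0.5, -0.07] [-0.0, 0.0, 0.002]
[2.05, -0.5, -0.07] [-0.0, 0.0, 0.002]
[2.05, -0.51, -0.07] [-0.0, 0.0, 0.002]
[2.05, -0.51, -0.07] [-0.0, 0.0, 0.002]
```

```bash
python3 -m pendant '[[[2,-0.5,0,0,0,0,100],[2,-0.5,0,0,0,0,100],[2,-0.5,0,0,0,0,100],[0.5,0,0,0,0,0,100],[0,0,0,0,0,0,100]]]'; python3 w.py q2 pointer_tip platform_top;  python3 -m pendant '[[[2.5,0,0,0,0,0,100],[2.5,0,0,0,0,0,100],[2.5,0,0,0,0,0,100],[1,0,0,0,0,0,100],[0,0,0,0,0,0,100]]]'; python3 w.py q3 pointer_tip platform_top
python3 - <<'E'
import cv2,numpy as np
I=[cv2.imread(f'pics/q{i}.png')for i in(1,2,3)]
cv2.imwrite('pics/q.png',np.vstack([np.hstack([cv2.resize(i,(400,250)) for i in I[:2]]),np.hstack([cv2.resize(I[2],(400,250)),cv2.resize(I[0][150:275,220:420],(400,250))])]))
E
```

```text
time: 13.92
ee_pos: [0.4924, 0.0527, 0.2128]
tcp_rot: [-179.6, 0.1, 80.4]
wrist_force: [0.5, 0.0, -0.6]
opening: 0.0856
13.9167 [0.4924 0.0527 0.2128] [-1.7963e+02  1.4000e-01  8.0350e+01] [ 0.6 -0.  -0.8 -0.1  0.1  0.1]
pointer_tip []
platform_top []
time: 14.48
ee_pos: [0.5085, 0.1328, 0.2128]
tcp_rot: [-179.7, 0.2, 79.8]
wrist_force: [-0.2, 1.0, -0.2]
opening: 0.0853
14.4833 [0.5085 0.1328 0.2128] [-179.69    0.21   79.82] [-0.7  0.1 -0.1  0.2 -0.3 -0.9]
pointer_tip [([332.6, 67.7], 0.89), ([446.9, 375.8], 0.47)]
platform_top []
```

View pics/q.png

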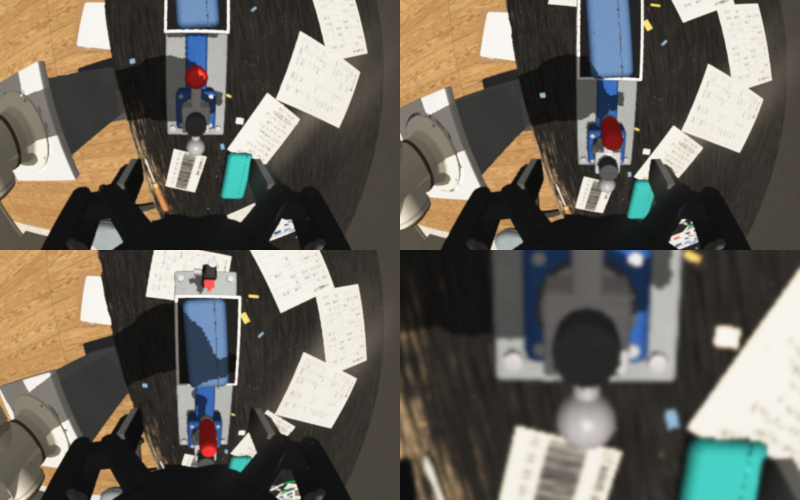

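Crank stands seated on the shaft (ball at q1 crop, knob above boss). The pointer shows only in q3, near (333,67). I'll take two more views with a wide sideways baseline to get its height.

```bash
python3 -m pendant '[[[0,-2,0.8,0,0,0,100],[0,-2.5,0.8,0,0,0,100],[0,-2.5,0.8,0,0,0,100],[0,-2,0.8,0,0,0,100],[0,0,0,0,0,0,100]]]'; python3 -m pendant '[[[0,0,0,0,0,0,100]]]'; python3 w.py q4 pointer_tip;  python3 -m pendant '[[[0,2.5,-0.5,0,0,0,100],[0,3.5,-0.5,0,0,0,100],[0,3.5,-0.5,0,0,0,100],[0,3.5,-0.5,0,0,0,100],[0,2,-0.5,0,0,0,100]]]';python3 -m pendant '[[[0,0.5,0,0,0,0,100],[0,0,0,0,0,0,100],[0,0,0,0,0,0,100]]]'; python3 w.py q5 pointer_tip
python3 - <<'E'
import sys;sys.path.insert(0,'.')
from h import *
import pickle
Rr=[]
for t in('q3','q4','q5'):
    im=cv2.imread(f'pics/{t}.png');s=pickle.load(open(f'pics/{t}.pkl','rb'))[0]
    u,v=map(int,wproj((.54,.24,.11),s));l,t0=max(u-45,0),max(v-45,0);print(t,l,t0,u,v)
    Rr.append(cv2.resize(im[t0:t0+90,l:l+90],(265,265),interpolation=cv2.INTER_CUBIC)); 
sc=bot.camera('scene');save('q_scene.png',sc)
a=cv2.resize(sc[210:290,240:340][:,:,::-1],(398,318),interpolation=cv2.INTER_CUBIC)
cv2.imwrite('pics/qq.png',np.vstack([np.hstack(Rr),np.hstack([a,np.zeros((318,795-398,3),np.uint8)])]))
E
```

```text
time: 15.05
ee_pos: [0.4169, 0.1413, 0.1798]
tcp_rot: [-179.7, 0.3, 79.3]
wrist_force: [-0.2, -1.2, -0.3]
opening: 0.0855
time: 15.13
ee_pos: [0.4166, 0.1404, 0.1801]
tcp_rot: [-179.8, 0.3, 79.3]
wrist_force: [-0.2, 0.1, -0.0]
opening: 0.0854
15.1333 [0.4166 0.1404 0.1801] [-179.79    0.29   79.26] [-0.6 -2.3 -2.4  0.5  0.1  0. ]
pointer_tip [([460.5, 58.4], 0.8)]
time: 15.65
ee_pos: [0.5718, 0.1091, 0.2072]
tcp_rot: [-180.0, 0.2, 79.2]
wrist_force: [-0.1, 0.3, 0.6]
opening: 0.0856
time: 15.9
ee_pos: [0.5823, 0.1052, 0.2055]
tcp_rot: [-179.9, 0.2, 79.0]
wrist_force: [-0.5, 0.2, 0.1]
opening: 0.0851
15.9 [0.5823 0.1052 0.2055] [-179.95    0.24   78.96] [-0.6  1.1  0.5  0.   0.  -0. ]
pointer_tip [([231.9, 53.3], 0.67)]
q3 284 14 329 59
q4 411 5 456 50
q5 181 0 226 45
```

View pics/qq.png

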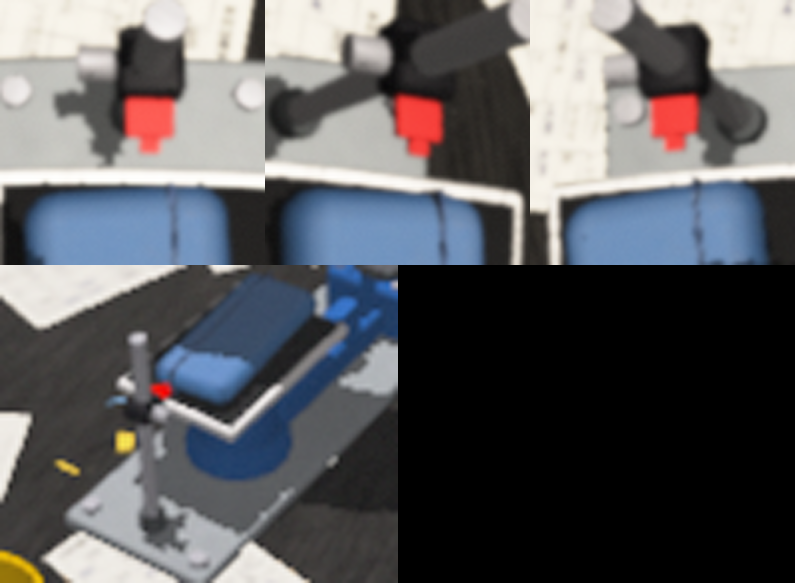

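```bash
cat > f.py <<'E'
from h import *
import pickle
np.set_printoptions(precision=4,suppress=True)
S={t:pickle.load(open(f'pics/{t}.pkl','rb'))[0] for t in('q3','q4','q5')}
tip=dict(q3=(334.6,65.3),q4=(463.6,57.3),q5=(231.3,50.6));cor=dict(q4=(498.3,70.2),q5=(188.8,62.5))
print('tip',*tri([wray(tip[t],S[t]) for t in tip]));print('tip45',*tri([wray(tip[t],S[t]) for t in('q4','q5')]))
print('mark',*tri([wray(u,S[t]) for t,u in dict(q3=(332.6,67.7),q4=(460.5,58.4),q5=(231.9,53.3)).items()]))
a=np.radians(-9.2);x=np.array([np.cos(a),np.sin(a)]);y=np.array([-np.sin(a),np.cos(a)]);o=np.array([.4985,-.0149])
for t,sx in(('q4',.045),('q5',-.045)): print(t,'corner pred',np.array(wproj([*(o+x*sx+y*.25),.094],S[t])),'seen',cor[t])
B=[]
for t in S:
    im=cv2.imread(f'pics/{t}.png');h=cv2.cvtColor(im,cv2.COLOR_BGR2HSV)
    m=(((h[...,0]<8)|(h[...,0]>172))&(h[...,1]>140)&(h[...,2]>100)).astype(np.uint8)
    n,l,st,c=cv2.connectedComponentsWithStats(m);i=min((i for i in range(1,n) if st[i,4]>40),key=lambda i:np.hypot(*(c[i]-tip[t])));print(t,c[i],st[i]);B.append(wray(c[i],S[t]))
print('blob',*tri(B))
E
python3 f.py
```

```text
tip [0.5434 0.2342 0.1125] [np.float64(0.0006499819230911929), np.float64(0.0003144062330925039), np.float64(0.0003937679887185316)]
tip45 [0.5438 0.2341 0.1124] [np.float64(7.007243535119811e-05), np.float64(7.007243535131277e-05)]
mark [0.5423 0.2331 0.1086] [np.float64(0.0011326651209863626), np.float64(0.0008912347800237977), np.float64(0.0007932176980258184)]
q4 corner pred [495.4419  68.6768] seen (498.3, 70.2)
q5 corner pred [181.6183  64.4298] seen (188.8, 62.5)
q3 [333.7585  53.9915] [326  47  17  18 236]
q4 [463.1536  46.1179] [455  37  17  21 280]
q5 [229.9873  39.5   ] [222  32  17  19 236]
blob [0.5443 0.2428 0.1133] [np.float64(0.0007083397690114329), np.float64(0.0004895367460065156), np.float64(0.0004028969732122403)]
```

```bash
cat > g.py <<'E'
import sys
from h import *
import pickle
from scipy.optimize import least_squares
def sample(gray,s,P):
    k=cal('wrist');K=np.array(k['intrinsics']);T=np.array(k['T_tool_cam']);Rt=R.from_euler('xyz',s['tcp_rot'],degrees=True).as_matrix()
    q=(P.reshape(-1,3)-np.array(s['ee_pos']))@Rt;q=(q-T[:3,3])@T[:3,:3];f=np.hypot(q[:,0],q[:,1]);r=np.arctan2(f,q[:,2])
    sh=P.shape[:2];return cv2.remap(gray,(K[0,2]+K[0,0]*r*q[:,0]/f).reshape(sh).astype(np.float32),(K[1,2]+K[1,1]*r*q[:,1]/f).reshape(sh).astype(np.float32),cv2.INTER_CUBIC)
a=np.radians(-9.2);X=np.array([np.cos(a),np.sin(a)]);Y=np.array([-np.sin(a),np.cos(a)]);o=np.array([.4985,-.0149])
def rims(tag,z):
    s=pickle.load(open(f'pics/{tag}.pkl','rb'))[0];im=cv2.imread(f'pics/{tag}.png');sat=im.max(2).astype(int)-im.min(2)
    g=np.clip(im.min(2).astype(int)-sat,0,255).astype(np.float32);out=[]
    for sx in(-1,1):
        xs=sx*np.arange(.030,.052,.0002);ys=np.arange(.14,.235,.002)
        xx,yy=np.meshgrid(xs,ys);P=np.concatenate([o+xx[...,None]*X+yy[...,None]*Y,np.full(xx.shape+(1,),z)],-1)
        p=np.median(sample(g,s,P),0);d=np.gradient(cv2.GaussianBlur(p[None],(0,0),2)[0]);i=int(np.argmax(d[5:-5]))+5
        out.append(xs[i]*1000)
    return out
if __name__=='__main__':
    z0=float(sys.argv[1])
    for z in np.arange(z0-.006,z0+.0061,.002): print(round(z,4),*[(t,np.round(rims(t,z),1)) for t in sys.argv[2:]])
E
python3 g.py .094 q3 q4 q5
```

```text
0.088 ('q3', array([-38.6,  44.6])) ('q4', array([-36.4,  47.4])) ('q5', array([-40.6,  42.6]))
0.09 ('q3', array([-38.6,  44. ])) ('q4', array([-37.,  46.])) ('q5', array([-39.8,  42.8]))
0.092 ('q3', array([-38.4,  43.6])) ('q4', array([-37.6,  44.8])) ('q5', array([-39.,  43.]))
0.094 ('q3', array([-38.2,  43.2])) ('q4', array([-38. ,  43.6])) ('q5', array([-38.2,  43.2]))
0.096 ('q3', array([-37.8,  42.8])) ('q4', array([-38.6,  42.2])) ('q5', array([-37.4,  43.4]))
0.098 ('q3', array([-37.6,  42.4])) ('q4', array([-39.2,  41. ])) ('q5', array([-36.6,  43.6]))
0.1 ('q3', array([-37.4,  42. ])) ('q4', array([-39.8,  39.8])) ('q5', array([-35.8,  43.6]))
```

Both rims agree between views at exactly z = 0.094, so the height measurement is unbiased. The pointer's upper edge comes out at about 0.1125. Next I locate the grip precisely and take it.

```bash
cat > gr.py <<'E'
import sys
from h import *
import pickle
z=float(sys.argv[1]);o=np.array([.4985,-.0149])
for t in sys.argv[2:]:
    s=pickle.load(open(f'pics/{t}.pkl','rb'))[0];im=cv2.imread(f'pics/{t}.png');c=o
    p=rect(im,s,c,z,500,.0004);h=cv2.cvtColor(p,cv2.COLOR_BGR2HSV)
    m=(((h[...,0]<8)|(h[...,0]>172))&(h[...,1]>150)&(h[...,2]>150)).astype(np.uint8)
    k=max(cv2.findContours(m,0,1)[0],key=cv2.contourArea);e=cv2.minEnclosingCircle(k);g=c+(250-np.array(e[0])[::-1])*.0004
    print(t,'grip top',g,'r',e[1]*.4,'ang',np.degrees(np.arctan2(*(g-o)[::-1])),np.linalg.norm(g-o))
E
python3 gr.py .172 q1 q2; python3 plan.py .5092 .0493 .19 80 4
```

```text
q1 grip top [0.5157 0.0515] r 6.449845886230469 ang 75.47752396580695 0.06859154466842106
[-1.73, -1.5, 0.41] [-0.0, 0.001, -0.004]
[-1.72, -1.51, 0.41] [-0.0, 0.001, -0.004]
[-1.72, -1.52, 0.41] [-0.0, 0.001, -0.004]
[-1.71, -1.52, 0.4] [-0.0, 0.001, -0.004]Traceback (most recent call last):
  File "gr.py", line 9, in <module>
    k=max(cv2.findContours(m,0,1)[0],key=cv2.contourArea);e=cv2.minEnclosingCircle(k);g=c+(250-np.array(e[0])[::-1])*.0004
ValueError: max() iterable argument is empty
```

```bash
sed -i 's/h\[...,2\]>150/h[...,2]>50/' gr.py; python3 gr.py .172 q1 q2
```

```text
q1 grip top [0.50884359 0.04913329] r 11.433737182617188 ang 80.82401747894723 0.06486332869731339
q2 grip top [0.5091     0.05788723] r 18.813870239257813 ang 81.71426671805987 0.07355502366073648
```

```bash
python3 -m pendant '[[[-1.7,-1.5,0.2,0,0,-0.004,100],[-1.7,-1.5,0.2,0,0,-0.004,100],[-1.7,-1.5,0.2,0,0,-0.004,100],[-1.5,-1.3,0,0,0,-0.004,100],[0,0,0,0,0,0,100]]]'; python3 plan.py .5092 .0493 .19 80 1
```

```text
time: 16.47
ee_pos: [0.5054, 0.0522, 0.2001]
tcp_rot: [-180.0, 0.2, 80.3]
wrist_force: [-0.8, -0.6, 0.3]
opening: 0.0853
[-0.22, 0.42, 1.01] [-0.0, 0.003, 0.005]
```

```bash
python3 -m pendant '[[[-0.3,0.4,1,0,0.003,0,100],[0,0,1.5,0,0,0,100],[0,0,1.5,0,0,0,80],[0,0,1.2,0,0,0,60],[0,0,0,0,0,0,60]]]'; python3 plan.py .5088 .0491 .138 80 1
```

```text
time: 16.88
ee_pos: [0.5092, 0.0499, 0.1466]
tcp_rot: [179.6, -0.1, 80.4]
wrist_force: [-0.6, 0.3, -0.4]
opening: 0.0519
[-0.09, -0.03, 0.86] [0.007, -0.003, 0.007]
```

```bash
python3 -m pendant '[[[-0.1,0,0.8,0.006,0,0,50],[0,0,0,0,0,0,20],[0,0,0,0,0,0,15]]]' 25; python3 -m pendant '[[[0,0,0,0,0,0,15],[0,0,0,0,0,0,15],[0,0,0,0,0,0,15]]]'; python3 plan.py .5088 .0491 .138 80 1
```

```text
time: 17.13
ee_pos: [0.5095, 0.0498, 0.1376]
tcp_rot: [-180.0, -0.2, 80.5]
wrist_force: [1.1, 3.1, 7.1]
opening: 0.0232
time: 17.38
ee_pos: [0.5101, 0.0499, 0.1384]
tcp_rot: [180.0, -0.2, 80.5]
wrist_force: [0.3, 0.1, -2.4]
opening: 0.0231
[-0.1, -0.12, 0.04] [0.001, -0.003, 0.009]
```

```bash
cat > cw.py <<'E'
import sys
from h import *
n=int(sys.argv[1]);st=float(sys.argv[2]);o=np.array([.4985,-.0149])
s=bot.get_obs();p=np.array(s['ee_pos']);R0=R.from_euler('xyz',s['tcp_rot'],degrees=True);R1=R.from_euler('xyz',[180,0,80.5],degrees=True)
a=np.arctan2(*(p[:2]-o)[::-1]);print('r',np.linalg.norm(p[:2]-o).round(4),'ang',np.degrees(a).round(1),'z',p[2].round(4),'rv',(R0.inv()*R1).as_rotvec().round(3),'F',np.round(s['wrist_force'],1))
for i in range(n):
    a-=np.radians(st);t=np.array([*(o+.065*np.array([np.cos(a),np.sin(a)])),p[2]])
    print((R0.inv().apply(t-p)*100).round(2));p=t
E
python3 cw.py 5 12
```

```text
r 0.0658 ang 79.8 z 0.1384 rv [ 0.001 -0.003  0.   ] F [ 0.3  0.1 -2.4]
[-0.24  1.35  0.  ]
[-0.43  1.29 -0.  ]
[-0.69  1.17 -0.  ]
[-0.92  1.   -0.  ]
[-1.11  0.79 -0.  ]
```

```bash
python3 -m pendant '[[[-0.2,1.3,0.05,0,-0.003,0,15],[-0.4,1.3,0,0,0,0,15],[-0.7,1.2,0,0,0,0,15],[-0.9,1,0,0,0,0,15],[-1.1,0.8,0,0,0,0,15]]]'; python3 cw.py 5 14
```

```text
time: 17.8
ee_pos: [0.5596, 0.0097, 0.1383]
tcp_rot: [-179.8, -0.2, 80.8]
wrist_force: [-3.8, 1.9, -1.9]
opening: 0.0228
r 0.0659 ang 22.0 z 0.1383 rv [-0.003 -0.003  0.004] F [-3.8  1.9 -1.9]
[-1.49  0.57 -0.01]
[-1.56  0.28 -0.01]
[-1.58 -0.1  -0.01]
[-1.51 -0.48 -0.  ]
[-1.35 -0.83 -0.  ]
```

```bash
python3 -m pendant '[[[-1.5,0.6,0,-0.003,-0.003,0.004,15],[-1.6,0.3,0,0,0,0,15],[-1.6,-0.1,0,0,0,0,15],[-1.5,-0.5,0,0,0,0,15],[-1.4,-0.8,0,0,0,0,15]]]'; python3 cw.py 10 14
```

```text
time: 18.22
ee_pos: [0.5401, -0.0671, 0.1364]
tcp_rot: [-179.4, -0.4, 80.6]
wrist_force: [-6.5, 11.9, -3.1]
opening: 0.0233
r 0.0668 ang -51.4 z 0.1364 rv [-0.011 -0.007  0.002] F [-6.5 11.9 -3.1]
[-0.92 -1.33  0.01]
[-0.72 -1.41  0.01]
[-0.36 -1.54  0.01]
[ 0.03 -1.58  0.02]
[ 0.41 -1.53  0.02]
[ 0.77 -1.39  0.02]
[ 1.08 -1.16  0.02]
[ 1.33 -0.86  0.02]
[ 1.5  -0.51  0.02]
[ 1.58 -0.14  0.01]
```

```bash
python3 -m pendant '[[[-0.9,-1.3,0,-0.006,-0.004,0,15],[-0.7,-1.4,-0.1,-0.005,-0.003,0,15],[-0.3,-1.5,0,0,0,0,15],[0.1,-1.6,0,0,0,0,15],[0.4,-1.5,0,0,0,0,15]]]'; python3 cw.py 6 14
```

```text
time: 18.63
ee_pos: [0.4649, -0.0717, 0.137]
tcp_rot: [179.9, -0.5, 80.5]
wrist_force: [6.5, 8.4, -6.8]
opening: 0.0232
r 0.066 ang -120.6 z 0.137 rv [ 0.003 -0.009 -0.001] F [ 6.5  8.4 -6.8]
[ 0.84 -1.36  0.  ]
[ 1.06 -1.18  0.01]
[ 1.31 -0.89  0.01]
[ 1.49 -0.54  0.01]
[ 1.58 -0.17  0.01]
[1.57 0.22 0.01]
```

```bash
python3 -m pendant '[[[0.9,-1.3,0,0.002,-0.005,0,15],[1.1,-1.2,0,0.002,-0.004,0,15],[1.3,-0.9,0,0,0,0,15],[1.5,-0.5,0,0,0,0,15],[1.6,-0.1,0,0,0,0,15]]]'; python3 cw.py 6 14
```

```text
time: 19.05
ee_pos: [0.4347, -0.0061, 0.1392]
tcp_rot: [179.6, 0.3, 80.0]
wrist_force: [-6.0, -2.4, -0.4]
opening: 0.0231
r 0.0644 ang 172.2 z 0.1392 rv [ 0.007  0.005 -0.008] F [-6.  -2.4 -0.4]
[ 1.58  0.07 -0.01]
[ 1.5   0.51 -0.  ]
[ 1.33  0.86 -0.  ]
[1.08 1.16 0.  ]
[0.77 1.38 0.01]
[0.41 1.53 0.01]
```

```bash
python3 -m pendant '[[[1.6,0.1,0.1,0.005,0.003,-0.005,15],[1.5,0.5,0.05,0.002,0,0,15],[1.3,0.9,0,0,0,0,15],[1.1,1.2,0,0,0,0,15],[0.8,1.4,0,0,0,0,15]]]'; python3 cw.py 5 11
```

```text
time: 19.47
ee_pos: [0.4837, 0.0489, 0.1398]
tcp_rot: [-179.9, 0.3, 80.2]
wrist_force: [-2.2, -2.0, -5.0]
opening: 0.0231
r 0.0654 ang 103.0 z 0.1398 rv [-0.002  0.005 -0.005] F [-2.2 -2.  -5. ]
[ 0.33  1.21 -0.  ]
[ 0.14  1.24 -0.  ]
[-0.1   1.24 -0.  ]
[-0.34  1.2  -0.  ]
[-0.56  1.11  0.  ]
```

```bash
python3 -m pendant '[[[0.3,1.2,0.1,0,0.003,-0.003,15],[0.1,1.2,0.05,0,0.002,0,15],[-0.1,1.2,0,0,0,0,15],[-0.3,0.9,0,0,0,0,15],[0,0,0,0,0,0,15]]]'; python3 -m pendant '[[[0,0,0,0,0,0,15]]]'; python3 cw.py 2 6
```

```text
time: 19.88
ee_pos: [0.5324, 0.0409, 0.1396]
tcp_rot: [-180.0, -0.2, 80.5]
wrist_force: [0.0, 2.7, 0.2]
opening: 0.0229
time: 19.97
ee_pos: [0.5327, 0.0405, 0.1397]
tcp_rot: [-180.0, -0.2, 80.5]
wrist_force: [-1.2, 4.0, 0.4]
opening: 0.0233
r 0.0651 ang 58.4 z 0.1397 rv [-0.001 -0.004 -0.   ] F [-1.2  4.   0.4]
[-0.3   0.61 -0.  ]
[-0.35  0.58 -0.  ]
```

381° wound so far. I release the grip and check the platform against the pointer from a low oblique view.

```bash
python3 -m pendant '[[[0,0,0,0,0,0,60],[0,0,0,0,0,0,60],[0,0,0,0,0,0,60]]]'; python3 -m pendant '[[[0,0,-1,0,0,0,60],[0,0,-2,0,0,0,60],[0,0,-2.5,0,0,0,60],[0,0,-1.5,0,0,0,60],[0.5,-1.5,0,0,0,0,60]]]'; python3 plan.py .4 .13 .19 80.5 6
```

```text
time: 20.22
ee_pos: [0.5324, 0.0395, 0.1405]
tcp_rot: [179.9, -0.2, 80.4]
wrist_force: [-0.1, -0.3, 0.4]
opening: 0.0512
time: 20.63
ee_pos: [0.5172, 0.0459, 0.2154]
tcp_rot: [179.9, -0.1, 80.4]
wrist_force: [1.4, 0.8, 1.0]
opening: 0.0514
[1.05, -2.16, 0.42] [0.0, -0.0, -0.0]
[1.06, -2.16, 0.42] [0.0, -0.0, -0.0]
[1.06, -2.16, 0.42] [0.0, -0.0, -0.0]
[1.06, -2.16, 0.42] [0.0, -0.0, -0.0]
[1.06, -2.16, 0.42] [0.0, -0.0, -0.0]
[1.06, -2.16, 0.42] [0.0, -0.0, -0.0]
```

```bash
python3 -m pendant '[[[1,-2.1,0.3,0,0,0,60],[1.1,-2.2,0.4,0,0,0,60],[1.1,-2.2,0.4,0,0,0,60],[1.1,-2.2,0.4,0,0,0,60],[1.1,-2.2,0.4,0,0,0,60]]]'; python3 -m pendant '[[[1,-1,0.4,0,0,0,60],[0,0,0,0,0,0,60]]]'; python3 w.py r4 pointer_tip; python3 -m pendant '[[[0,0,2,-0.08,0,0,60],[0,0,3,-0.08,0,0,60],[0,0,3,-0.08,0,0,60],[0,0,2,-0.08,0,0,60],[0,0,0,0,0,0,60]]]'
```

```text
time: 21.05
ee_pos: [0.4171, 0.1183, 0.2026]
tcp_rot: [179.4, -0.2, 80.1]
wrist_force: [-0.5, 0.1, 0.5]
opening: 0.0513
time: 21.22
ee_pos: [0.4054, 0.1317, 0.2004]
tcp_rot: [179.3, -0.3, 80.3]
wrist_force: [-0.7, 0.7, -0.4]
opening: 0.0511
21.2167 [0.4054 0.1317 0.2004] [179.26  -0.32  80.28] [-0.4 -1.9  0.7  1.2 -0.7 -1.7]
pointer_tip [([460.1, 52.9], 0.91), ([451.8, 136.1], 0.47)]
time: 21.73
ee_pos: [0.4252, 0.1257, 0.0999]
tcp_rot: [160.1, -0.2, 80.0]
wrist_force: [-2.2, 0.3, -0.0]
opening: 0.0514
```

```bash
python3 -m pendant '[[[0,-2,0,0,0,0,60],[0.5,-2,0,0,0,0,60],[0,0,0,0,0,0,60],[0,0,0,0,0,0,60]]]'; python3 w.py r6 pointer_tip platform_top; python3 - <<'E'
import sys;sys.path.insert(0,'.')
from h import *
import pickle
s=pickle.load(open('pics/r6.pkl','rb'))[0]
print(wproj((.5434,.2342,.112),s),wproj((.5434,.2342,.106),s))
im=cv2.imread('pics/r6.png');cv2.imwrite('pics/r6c.png',cv2.resize(im[0:150,440:640],None,fx=4,fy=4,interpolation=cv2.INTER_CUBIC))
E
```

```text
time: 22.07
ee_pos: [0.3896, 0.1363, 0.0917]
tcp_rot: [160.3, -0.3, 79.8]
wrist_force: [0.5, -0.3, -0.0]
opening: 0.0513
22.0667 [0.3896 0.1363 0.0917] [160.29  -0.25  79.83] [-0.   0.4  2.1  2.6  0.8  0.6]
pointer_tip [([523.5, 47.7], 0.95)]
platform_top []
(np.float64(523.0702098522743), np.float64(47.39917705687435)) (np.float64(515.7533574792652), np.float64(47.62071949435497))
```

View pics/r6c.png

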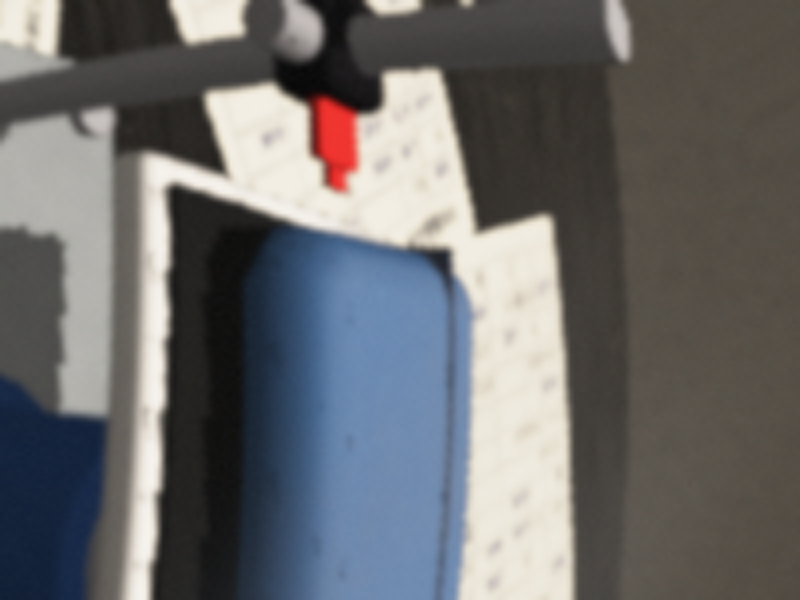

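Oblique view: the red pointer tip is near crop (338,190). The platform edge reads slightly below it, and the case lies on the platform. Now to work out both heights numerically.

```bash
python3 g.py .111 r4 r6; cat > t.py <<'E'
from h import *
import pickle
L=lambda t:pickle.load(open(f'pics/{t}.pkl','rb'))[0]
V=dict(q3=(334.6,65.3),q4=(463.6,57.3),q5=(231.3,50.6),r6=(525.1,47.5))
print('tip top centre',*tri([wray(u,L(t)) for t,u in V.items()]))
print('marks',*tri([wray(u,L(t)) for t,u in dict(q3=(332.6,67.7),q4=(460.5,58.4),q5=(231.9,53.3),r4=(460.1,52.9),r6=(523.5,47.7)).items()]))
E
python3 t.py
```

```text
0.105 ('r4', array([-35.8,  47.6])) ('r6', array([-32.2,  31.8]))
0.107 ('r4', array([-36.6,  46.4])) ('r6', array([-34.8,  40.8]))
0.109 ('r4', array([-37.4,  45. ])) ('r6', array([-37. ,  49.8]))
0.111 ('r4', array([-38. ,  43.6])) ('r6', array([-39.4,  36.8]))
0.113 ('r4', array([-38.6,  42.2])) ('r6', array([-42. ,  48.4]))
0.115 ('r4', array([-39.2,  40.8])) ('r6', array([-44.2,  50.8]))
0.117 ('r4', array([-40. ,  39.6])) ('r6', array([-46.6,  49.8]))
tip top centre [0.54383742 0.23400906 0.11312657] [np.float64(0.0006610790915519309), np.float64(9.149013320648295e-05), np.float64(0.0005729563891776094), np.float64(0.00022816198079383683)]
marks [0.54274621 0.23314408 0.11172904] [np.float64(0.0014328357765307962), np.float64(0.000818565187979052), np.float64(0.0018425782866291298), np.float64(0.0007894956805232971), np.float64(0.0011929015240684181)]
```

The platform is at about 0.1108 (views and shaft kinematics agree), and the pointer's mid-thickness at about 0.1122. That needs about 1.4 mm more, or about 31° of crank. I go back to the grip.

```bash
python3 -m pendant '[[[0,0,-2.5,0.08,0,0,60],[0,0,-3,0.09,0,0,60],[0,0,-3,0.09,0,0,60],[0,0,-2.5,0.08,0,0,100]]]'; python3 plan.py .5326 .0405 .2 80.5 7
```

```text
time: 22.55
ee_pos: [0.3625, 0.1376, 0.1956]
tcp_rot: [-178.9, 0.0, 79.7]
wrist_force: [-0.0, 0.4, 0.1]
opening: 0.0616
[-0.93, 2.64, -0.11] [-0.003, 0.0, -0.002]
[-0.94, 2.64, -0.1] [-0.003, 0.0, -0.002]
[-0.94, 2.63, -0.1] [-0.003, 0.0, -0.002]
[-0.95, 2.63, -0.09] [-0.003, 0.0, -0.002]
[-0.95, 2.63, -0.08] [-0.003, 0.0, -0.002]
[-0.96, 2.63, -0.08] [-0.003, 0.0, -0.002]
[-0.96, 2.63, -0.07] [-0.003, 0.0, -0.002]
```

```bash
python3 -m pendant '[[[-0.9,2.6,-0.2,-0.003,0,0,100],[-0.9,2.6,-0.2,-0.003,0,0,100],[-0.9,2.6,-0.1,-0.003,0,0,100],[-1,2.6,-0.1,-0.003,0,0,100],[-1,2.6,-0.1,-0.003,0,0,100]]]'; python3 -m pendant '[[[-1,2.6,0,-0.003,0,0,100],[-0.8,2,0,0,0,0,100],[0,0,0,0,0,0,100]]]'; python3 plan.py .5326 .0405 .19 80.5 1; python3 w.py u1 crank_grip; python3 gr.py .172 u1
```

```text
time: 22.97
ee_pos: [0.493, 0.0651, 0.2097]
tcp_rot: [-179.8, -0.4, 79.7]
wrist_force: [0.1, 2.0, -0.1]
opening: 0.0854
time: 23.22
ee_pos: [0.5432, 0.033, 0.2091]
tcp_rot: [179.9, -0.4, 79.4]
wrist_force: [1.0, 1.2, -0.0]
opening: 0.0851
[0.53, -1.19, 1.91] [0.001, -0.007, -0.02]
23.2167 [0.5432 0.033  0.2091] [179.93  -0.39  79.37] [-0.8  0.6  0.7  1.5  0.8  0.7]
crank_grip [([293.9, 187.0], 0.96)]
u1 grip top [0.5333 0.0501] r 17.66469421386719 ang 61.83608856935584 0.07372950562698763
```

```bash
python3 -m pendant '[[[0.5,-1.1,0.8,0,-0.007,-0.02,100],[0,0,1.5,0,0,0,100],[0,0,1.5,0,0,0,80]]]'; python3 plan.py .5326 .0405 .1385 80.5 2
```

```text
time: 23.57
ee_pos: [0.5314, 0.0421, 0.1743]
tcp_rot: [179.8, -0.1, 80.5]
wrist_force: [0.1, -1.0, -0.6]
opening: 0.0752
[-0.07, 0.07, 1.79] [0.002, -0.001, 0.0]
[-0.07, 0.07, 1.79] [0.002, -0.001, 0.0]
```

```bash
python3 -m pendant '[[[-0.1,0.1,1.7,0,0,0,70],[-0.1,0.1,1.6,0,0,0,50],[0,0,0.2,0,0,0,50]]]'; python3 plan.py .5326 .0405 .1385 80.5 1; python3 -m pendant '[[[0,0,0,0,0,0,15],[0,0,0,0,0,0,15],[0,0,0,0,0,0,15],[0,0,0,0,0,0,15]]]' 25; python3 cw.py 4 8
```

```text
time: 23.82
ee_pos: [0.5309, 0.0414, 0.1375]
tcp_rot: [179.8, -0.2, 80.7]
wrist_force: [-0.6, -0.1, -0.2]
opening: 0.0428
[-0.06, 0.19, -0.1] [0.003, -0.003, 0.003]
time: 24.15
ee_pos: [0.5291, 0.042, 0.1393]
tcp_rot: [179.9, -0.1, 80.7]
wrist_force: [-1.1, -1.8, -4.7]
opening: 0.0233
r 0.0646 ang 61.7 z 0.1393 rv [ 0.001 -0.002  0.004] F [-1.1 -1.8 -4.7]
[-0.32  0.85  0.  ]
[-0.47  0.78  0.  ]
[-0.57  0.7  -0.  ]
[-0.66  0.62 -0.  ]
```

```bash
python3 -m pendant '[[[-0.3,0.9,0.1,0,0,0,15],[-0.5,0.8,0.05,0,0,0,15],[-0.6,0.7,0,0,0,0,15],[-0.5,0.4,0,0,0,0,15],[0,0,0,0,0,0,15]]]'; python3 cw.py 2 2
```

```text
time: 24.57
ee_pos: [0.5553, 0.0169, 0.1388]
tcp_rot: [-180.0, -0.1, 80.8]
wrist_force: [-3.4, 0.5, -1.1]
opening: 0.0227
r 0.0651 ang 29.2 z 0.1388 rv [-0.    -0.003  0.005] F [-3.4  0.5 -1.1]
[-0.19  0.13 -0.  ]
[-0.18  0.13 -0.  ]
```

```bash
python3 -m pendant '[[[0,0,0,0,0,0,60],[0,0,0,0,0,0,60],[0,0,0,0,0,0,60]]]'; python3 -m pendant '[[[0,0,-1,0,0,0,60],[0,0,-2,0,0,0,60],[0,0,-2.5,0,0,0,60],[0,0,-1.5,0,0,0,60],[0,0,0,0,0,0,60]]]'; python3 plan.py .565 .105 .205 79.5 5
```

```text
time: 24.82
ee_pos: [0.5575, 0.016, 0.1398]
tcp_rot: [179.8, -0.2, 80.7]
wrist_force: [-0.4, 0.2, 0.3]
opening: 0.0512
time: 25.23
ee_pos: [0.557, 0.0166, 0.2157]
tcp_rot: [179.6, -0.2, 80.7]
wrist_force: [0.8, -0.3, 0.8]
opening: 0.0509
[1.77, -0.13, 0.22] [0.001, -0.001, 0.004]
[1.77, -0.14, 0.22] [0.001, -0.001, 0.004]
[1.77, -0.14, 0.22] [0.001, -0.001, 0.004]
[1.77, -0.15, 0.22] [0.001, -0.001, 0.004]
[1.77, -0.16, 0.21] [0.001, -0.001, 0.004]
```

```bash
python3 -m pendant '[[[1.8,0,0.2,0,0,0,60],[1.8,0,0.2,0,0,0,60],[1.8,0,0.2,0,0,0,60],[1.8,0,0.2,0,0,0,60],[1,0,0,0,0,0,60]]]'; python3 -m pendant '[[[0,0,0,0,0,0,60],[0,0,0,0,0,0,60]]]'; python3 w.py v5 pointer_tip;  python3 -m pendant '[[[1,-2.5,0,0,0,0,60],[0.5,-3.5,0,0,0,0,60],[0,-3.5,0.3,0,0,0,60],[0,-3.5,0.3,0,0,0,60],[0,-2.5,0,0,0,0,60]]]'; python3 -m pendant '[[[0,0,0,0,0,0,60],[0,0,0,0,0,0,60]]]'; python3 w.py v4 pointer_tip; python3 g.py .1125 v5 v4
```

```text
time: 25.65
ee_pos: [0.5719, 0.0992, 0.2107]
tcp_rot: [179.2, -0.3, 80.6]
wrist_force: [-0.5, 0.4, 0.5]
opening: 0.0509
time: 25.82
ee_pos: [0.5718, 0.1011, 0.2101]
tcp_rot: [179.2, -0.3, 80.8]
wrist_force: [0.2, -0.0, 0.6]
opening: 0.0515
25.8167 [0.5718 0.1011 0.2101] [179.22  -0.31  80.76] [ 0.8  0.2 -0.  -0.2  0.2  0.1]
pointer_tip [([248.6, 44.1], 0.86)]
time: 26.33
ee_pos: [0.4198, 0.1367, 0.1992]
tcp_rot: [179.3, -0.2, 80.2]
wrist_force: [-0.2, 0.7, 1.2]
opening: 0.0512
time: 26.5
ee_pos: [0.4159, 0.1358, 0.2003]
tcp_rot: [179.2, -0.3, 80.2]
wrist_force: [1.6, -1.7, -0.1]
opening: 0.051
26.5 [0.4159 0.1358 0.2003] [179.16  -0.27  80.23] [ 0.1 -3.1 -1.8  1.1  0.2  0.4]
pointer_tip [([448.6, 58.0], 0.75)]
0.1065 ('v5', array([-40.2,  42.8])) ('v4', array([-36.4,  46.8]))
0.1085 ('v5', array([-39.4,  42.8])) ('v4', array([-37. ,  45.6]))
0.1105 ('v5', array([-38.8,  43. ])) ('v4', array([-37.6,  44.2]))
0.1125 ('v5', array([-38.,  43.])) ('v4', array([-38.2,  43. ]))
0.1145 ('v5', array([-37.2,  43. ])) ('v4', array([-38.8,  41.6]))
0.1165 ('v5', array([-36.4,  43.2])) ('v4', array([-39.4,  40.2]))
0.1185 ('v5', array([-35.6,  43.2])) ('v4', array([-40.,  39.]))
```

The platform reads 0.1124 in both views. Last cross-check of the pointer in the same pair of views, and a final look.

```bash
cat > z.py <<'E'
from h import *
import pickle
B=[];M=dict(v5=(248.6,44.1),v4=(448.6,58.0))
for t in M:
    s=pickle.load(open(f'pics/{t}.pkl','rb'))[0];im=cv2.imread(f'pics/{t}.png');h=cv2.cvtColor(im,cv2.COLOR_BGR2HSV)
    m=(((h[...,0]<8)|(h[...,0]>172))&(h[...,1]>140)&(h[...,2]>100)).astype(np.uint8)
    n,l,st,c=cv2.connectedComponentsWithStats(m);i=min((i for i in range(1,n) if st[i,4]>40),key=lambda i:np.hypot(*(c[i]-M[t])));j=l==i
    B.append(wray(c[i],s));im_=im
print('blob',*tri(B))
print('tip',*tri([wray(M[t],pickle.load(open(f'pics/{t}.pkl','rb'))[0]) for t in M]))
sc=bot.camera('scene');print(bot.get_obs()['time'])
a=cv2.resize(sc[150:290,230:430][:,:,::-1],(600,420),interpolation=cv2.INTER_CUBIC)
b=cv2.imread('pics/v5.png');cv2.imwrite('pics/z.png',np.vstack([a[:350],cv2.resize(b,(600,375))[:250]]))
E
python3 z.py
```

```text
blob [0.54472649 0.24278571 0.11267485] [np.float64(3.0069523735092997e-05), np.float64(3.0069523735064143e-05)]
tip [0.54350135 0.23367201 0.10877218] [np.float64(0.0005667104758795718), np.float64(0.0005667104758795564)]
26.65
```

View pics/z.png

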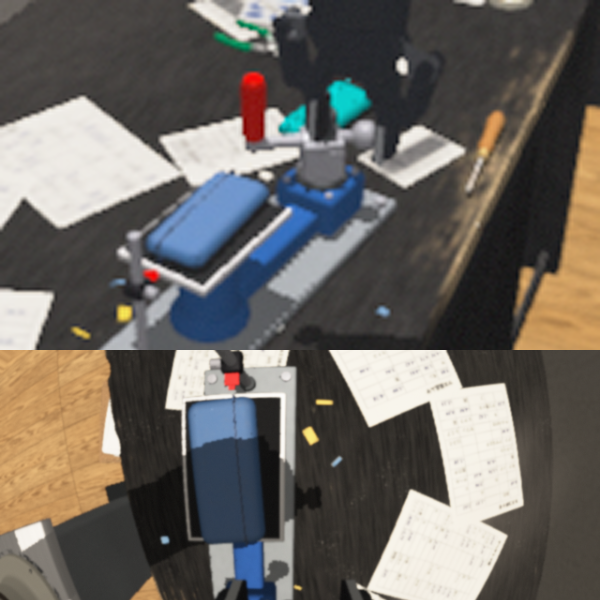

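```bash
python3 -c "
from h import *
print(proj('scene',(.416,.136,.2)),bot.get_obs()['wrist_force']);print(bot.job_done())"
```

```text
[346.31418254 200.57524872] [0.77597289 0.13988155 0.10211711]
the job is handed in; nothing more can be done
None
```

The platform is up, its top level with the red pointer to within about 1 mm by my measurements. I handed the job in at about 27 s. No verdict is reported.

**What I did:**
- I stood the crank on the shaft with its socket fully down; the tool height was 0.104 m, as expected for a seated boss. Joint 6 reached its limit on the first approach, so I fitted it 90° round, one of the four ways.
- I let go, took the red grip and wound clockwise about 381°. I let go to check the heights, took the grip again and wound about 30° more.
- I then released the crank and left it on the shaft.

**Last checks:**
- **Platform:** the top measured 0.1124 m from two wrist-camera views; the turns wound give about 0.112 m.
- **Pointer:** its upper face measured 0.1127–0.1133 m, so its mid-thickness is about 0.112 m. I judged the pointer to be about 2 mm thick from one oblique picture.
- **Scene:** the last picture shows the crank seated and the blue case lying on the platform. The screwdriver and green pliers look unmoved, and the gripper was clear with about 0 N on the wrist. The mug and orange pliers were not in that picture. The arm never came near either.

**Disagreements:** in the last pair of views the network put the pointer tip lower, at 0.109 m. Its marks over the earlier views gave 0.1086 m (three views) and 0.1117 m (all five). They were noisy, so I trusted the edge and colour measurements. The oblique view also read the platform about 1 mm low, at 0.110 m, before the final turn.

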